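# Set the prop stands to their marks and lock them with R-clips

## Robot

A 7-joint arm with a two-finger parallel gripper is mounted at the origin on a cart in front of the work surface, level with it; the furniture and walls round the work are solid. World frame = base frame: x ahead of the robot, y to its left, z up, the work surface at z = 0. Lengths are in mm, angles in rad, forces in N, time in s.
With the tool pointing down it reaches from about 400 to 875 mm from the base axis. Payload 4.4 kg.
Tool frame: the origin (TCP) lies midway between the tips of the shut fingers; the grasp point (between the pads) lies 19 mm behind it; z points along the fingers, y is the line along which they close (so a half turn about z gives the same grasp; the last joint's range is limited). The gripper opens to 85 mm and grips with 20 to 120 N. Pads are 22 mm wide; open, the fingers measure 114 mm over their backs; the gripper's body (76 mm by 85 mm) begins 54 mm behind the grasp point. The pads swing forward as they close: fully open they stand 13 mm farther back than shut.
Start: joints at [-1.381, 0.628, 0.038, 1.517, -0.027, 0.996, -0.02], TCP at [164.438, 628.87, 231.313] pointing down, gripper open.
Joint ranges: [-3.06, 3.06], [-0.37, 2.12], [-1.25, 1.32], [0.18, 2.47], [-1.1, 4.24], [0.23, 1.98], [-2.94, 2.94]. Speed limits (rad/s): [2.57, 2.57, 3.14, 3.14, 3.14, 3.14, 3.14].

## Interface

Orientations are given as [roll, pitch, yaw] about the fixed x, y, z axes, in that order (R = Rz(yaw) Ry(pitch) Rx(roll)).
In Python, from cell import read_state, get_image, finish_job gives the robot as it stands.
- The arm moves only by the tool send_rows, never from a script. Its argument "series" is a list of rows, each an object of numbers: "ax", "ay", "az": the turn, a rotation vector about the tool's x, y, z in rad; "dx", "dy", "dz": the shift along the tool's x, y, z in cm; "hand": the closure, from 0 (fully open) to 1 (shut). In form: [{"ax": .., "ay": .., "az": .., "dx": .., "dy": .., "dz": .., "hand": ..}, ...]. A call has 1 to 10 rows; each row is the pose to reach, as a shift and turn from the pose commanded when the call began, along the tool's axes at that moment; what a row does not reach only later rows make up. A row lasts 1/10 s, in which the tool goes at most 50 mm and 8.59 degrees, less where a joint would pass 70% of its speed; a pose out of reach is approached as far as the arm can. A call with a gripper value outside its range is refused whole. The fingers move at their own pace and stop on an object; the grip force is fixed at half the most. Time passes only in rows, so rows that repeat a pose let the fingers close. It gives the time, the measured TCP pose, the force, the opening and the grip force at its end, in the units of the state.
- read_state(): the state, without advancing time (a new reading comes with each control period).
- get_image(name): name is "side" or "top" or "wrist"; returns a dict with "pixels" (384x512x3 uint8, red, green, blue), "mtx" (3x3 intrinsics, pixels), "R" (3x3) and "t" (3): a world point X has camera coordinates R X + t. Camera axes: x right, y down, z forward; pixel columns grow to the right and rows downward; lengths in mm; the calibration is good to about 2 mm. A picture is of the moment at which its call begins. There is no depth.
- finish_job(): hands the job in; it is judged then, once.
The state is a dict: "clock": time; "qpos": joint angles; "qd": joint speeds; "tau": joint torques, N m; "eef_pos": TCP position; "tool_rot": TCP orientation; "force": force on the tool from outside, world axes, zero at the start; "torque": the same for the moment, N m; "width": finger opening in mm; "gripper_force": force on a finger pad.
Only numpy, scipy, OpenCV 4.12 (cv2) and the standard library are available. Lean on these libraries where they do the work, as an engineer would, in place of code of your own. Each camera call takes 0.05 s, during which the arm holds its last target. There are 200 camera calls.

## Task

Four prop stands are fixed to the welding table, their posts still too high. Slide each of the four posts down into its sleeve until the lower edge of its dark mark ring is level with the sleeve's rim, and only then lock it: take an R-clip from the table by its tab and push its straight leg through the post's cross hole until the bow springs over the post. Use up all the clips that lie there, three or four, one to a post (with three, any one post stays unlocked), and do not disturb the mug, the tin and the tape measure.

Things in the scene. Friction and masses are not known exactly. Their poses are not given: they have to be found in the camera images.
- post_1 (a joint): how far post 1 (26 mm round steel bar) is slid down into its sleeve, m: 0 fully raised, 0.050 with its mark ring's lower edge level with the sleeve rim, 0.060 the stop. It does not turn; dry friction of about 12 N holds it wherever it is left. Sleeve fixed to the table: rim 70 mm above the table and 44 mm across, foot 88 mm across, 15 mm high.
- post_1_hole (a point): centre of post 1's cross hole: 12 x 12 mm, runs level right through the post along this point's x axis (open at both ends; x faces roughly away from the robot), z up along the post. The post's flat top is 34 mm above this point; the lower edge of the mark ring (a dark 4 mm band round the post) is 22 mm below it.
- post_2 (a joint): how far post 2 (26 mm round steel bar) is slid down into its sleeve, m: 0 fully raised, 0.050 with its mark ring's lower edge level with the sleeve rim, 0.060 the stop. It does not turn; dry friction of about 12 N holds it wherever it is left. Sleeve fixed to the table: rim 70 mm above the table and 44 mm across, foot 88 mm across, 15 mm high.
- post_2_hole (a point): centre of post 2's cross hole: 12 x 12 mm, runs level right through the post along this point's x axis (open at both ends; x faces roughly away from the robot), z up along the post. The post's flat top is 34 mm above this point; the lower edge of the mark ring (a dark 4 mm band round the post) is 22 mm below it.
- post_3 (a joint): how far post 3 (26 mm round steel bar) is slid down into its sleeve, m: 0 fully raised, 0.050 with its mark ring's lower edge level with the sleeve rim, 0.060 the stop. It does not turn; dry friction of about 12 N holds it wherever it is left. Sleeve fixed to the table: rim 70 mm above the table and 44 mm across, foot 88 mm across, 15 mm high.
- post_3_hole (a point): centre of post 3's cross hole: 12 x 12 mm, runs level right through the post along this point's x axis (open at both ends; x faces roughly away from the robot), z up along the post. The post's flat top is 34 mm above this point; the lower edge of the mark ring (a dark 4 mm band round the post) is 22 mm below it.
- post_4 (a joint): how far post 4 (26 mm round steel bar) is slid down into its sleeve, m: 0 fully raised, 0.050 with its mark ring's lower edge level with the sleeve rim, 0.060 the stop. It does not turn; dry friction of about 12 N holds it wherever it is left. Sleeve fixed to the table: rim 70 mm above the table and 44 mm across, foot 88 mm across, 15 mm high.
- post_4_hole (a point): centre of post 4's cross hole: 12 x 12 mm, runs level right through the post along this point's x axis (open at both ends; x faces roughly away from the robot), z up along the post. The post's flat top is 34 mm above this point; the lower edge of the mark ring (a dark 4 mm band round the post) is 22 mm below it.
- clip_1_tab (a point): centre of the grip tab of R-clip 1 (0.1 kg; None if absent; lies flat): block 30 mm along x, 16 mm wide (y), 18 mm high (z), gripped across its 16 mm. x points along the straight leg to its tip, z up. The leg (8 mm round, 5 mm at its tip) lies 5 mm below this point and ends 110 mm ahead of it; the wavy bow of 8 mm wire runs beside it on the +y side, its flared end at x = 98 mm, y = 21 mm
- clip_1_seat (a point): point on the axis of R-clip 1's straight leg, 70 mm ahead of the tab's centre and 5 mm below it, beside the hollow of the bow; it lies at the middle of the cross hole when the bow has sprung over the post (the bow's narrow throat, at 84 mm, has then passed the post). Same axes as the tab
- bow_1 (a joint): how far the bow of R-clip 1 is sprung open, rad (None if absent): 0 relaxed, about 0.09 as its throat passes the post, then it springs back to near 0; its spring makes the push take about 5 to 10 N
- clip_2_tab (a point): centre of the grip tab of R-clip 2 (0.1 kg; None if absent; lies flat): block 30 mm along x, 16 mm wide (y), 18 mm high (z), gripped across its 16 mm. x points along the straight leg to its tip, z up. The leg (8 mm round, 5 mm at its tip) lies 5 mm below this point and ends 110 mm ahead of it; the wavy bow of 8 mm wire runs beside it on the +y side, its flared end at x = 98 mm, y = 21 mm
- clip_2_seat (a point): point on the axis of R-clip 2's straight leg, 70 mm ahead of the tab's centre and 5 mm below it, beside the hollow of the bow; it lies at the middle of the cross hole when the bow has sprung over the post (the bow's narrow throat, at 84 mm, has then passed the post). Same axes as the tab
- bow_2 (a joint): how far the bow of R-clip 2 is sprung open, rad (None if absent): 0 relaxed, about 0.09 as its throat passes the post, then it springs back to near 0; its spring makes the push take about 5 to 10 N
- clip_3_tab (a point): centre of the grip tab of R-clip 3 (0.1 kg; None if absent; lies flat): block 30 mm along x, 16 mm wide (y), 18 mm high (z), gripped across its 16 mm. x points along the straight leg to its tip, z up. The leg (8 mm round, 5 mm at its tip) lies 5 mm below this point and ends 110 mm ahead of it; the wavy bow of 8 mm wire runs beside it on the +y side, its flared end at x = 98 mm, y = 21 mm
- clip_3_seat (a point): point on the axis of R-clip 3's straight leg, 70 mm ahead of the tab's centre and 5 mm below it, beside the hollow of the bow; it lies at the middle of the cross hole when the bow has sprung over the post (the bow's narrow throat, at 84 mm, has then passed the post). Same axes as the tab
- bow_3 (a joint): how far the bow of R-clip 3 is sprung open, rad (None if absent): 0 relaxed, about 0.09 as its throat passes the post, then it springs back to near 0; its spring makes the push take about 5 to 10 N
- clip_4_tab (a point): centre of the grip tab of R-clip 4 (0.1 kg; None if absent; lies flat): block 30 mm along x, 16 mm wide (y), 18 mm high (z), gripped across its 16 mm. x points along the straight leg to its tip, z up. The leg (8 mm round, 5 mm at its tip) lies 5 mm below this point and ends 110 mm ahead of it; the wavy bow of 8 mm wire runs beside it on the +y side, its flared end at x = 98 mm, y = 21 mm
- clip_4_seat (a point): point on the axis of R-clip 4's straight leg, 70 mm ahead of the tab's centre and 5 mm below it, beside the hollow of the bow; it lies at the middle of the cross hole when the bow has sprung over the post (the bow's narrow throat, at 84 mm, has then passed the post). Same axes as the tab
- bow_4 (a joint): how far the bow of R-clip 4 is sprung open, rad (None if absent): 0 relaxed, about 0.09 as its throat passes the post, then it springs back to near 0; its spring makes the push take about 5 to 10 N
- mug: plain mug, 92 mm high, origin under its middle; a bystander
- paste_tin: green round tin with a grey lid, 69 mm across, 46 mm high, origin under its middle; a bystander
- tape_measure: yellow and black tape measure, 36 mm high, origin under its middle; a bystander
Things that resemble listed ones, but are neither listed nor needed, are in the scene too. What is shaped like the part that bears clip_1_tab but orange is not meant.

How it is judged:
By the outcome, as a careful person would: the job done as asked, in the order asked, and still so for the second after the job is handed in, with the robot touching nothing.
Of clip_1, clip_2, clip_3, clip_4 only 3 to 4 are there at a start; the rules pass over those that are not, and their reading is None.
At some moment in a run one of clip_1, clip_2, clip_3, clip_4 may be knocked a few centimetres aside while the robot is not near it.
It also fails if it takes over 208 s, if anything falls off the work surface, if the arm or the gripper's body presses on something with over 40 N, if the wrist force passes 120 N, or if a joint passes its speed limit or range.

## Working session

There is one attempt and no reset: what is moved stays moved. The work goes in short steps, Python scripts to look and compute and a tool call to move; the robot and the scene stay as the last step left them, time stands still between calls to the robot, and variables do not carry over. Pictures are saved under pics/ and viewed, at most 14 in all, crops included, and the job is handed in when it is done.

Besides the shell and the picture viewer there is one more tool, called after "Emit:" in YAML: its name, and indented under it one key for each argument. send_rows: Moves the arm, as the interface text tells. Its arguments: {"type":"object","properties":{"series":{"type":"array","items":{"type":"object","properties":{"ax":{"type":"number"},"ay":{"type":"number"},"az":{"type":"number"},"dx":{"type":"number"},"dy":{"type":"number"},"dz":{"type":"number"},"hand":{"type":"number"}}}}},"required":["series"]}

```bash
mkdir -p pics; ls; cat > h.py <<'E'
import numpy as np, cv2, json
from cell import read_state, get_image, finish_job
from scipy.spatial.transform import Rotation as Ro
def snap(cam,fn,crop=None,s=1):
    im=get_image(cam); np.savez('pics/'+fn+'.npz',**im)
    p=im['pixels'][:,:,::-1]
    if crop: x0,y0,x1,y1=crop; p=p[y0:y1,x0:x1]
    p=cv2.resize(p,None,fx=s,fy=s,interpolation=cv2.INTER_CUBIC); cv2.imwrite('pics/'+fn+'.png',p); return im
def load(fn): return dict(np.load('pics/'+fn+'.npz'))
def ray(im,uv):
    d=im['R'].T@np.linalg.solve(im['mtx'],[uv[0],uv[1],1.]); return -im['R'].T@im['t'],d
def onz(im,uv,z):
    c,d=ray(im,uv); return c+d*(z-c[2])/d[2]
def proj(im,X):
    c=im['R']@np.asarray(X,float)+im['t']; p=im['mtx']@c; return p[:2]/p[2]
def tri(a,ua,b,ub):
    c1,d1=ray(a,ua); c2,d2=ray(b,ub); s=np.linalg.lstsq(np.c_[d1,-d2],c2-c1,rcond=None)[0]
    return (c1+d1*s[0]+c2+d2*s[1])/2
E
python3 - <<'E'
from h import *
for c in ['top','side','wrist']:
    im=snap(c,c+'0',None,1.56); print(c,-im['R'].T@im['t'],im['R'][2],im['mtx'][0,0])
s=read_state(); print({k:np.round(v,3) for k,v in s.items()})
E
```

```text
pics
top [ 357.90159506  -22.80441982 1940.26247224] [ 0.09430776 -0.00817467 -0.99550953] 483.87597710478184
side [ 348.29494545 -890.49738246  846.05589011] [ 0.17471047  0.74393038 -0.64501461] 353.96222012851086
wrist [ 99.26993235 646.36127352 372.66411729] [ 0.25727523 -0.06873288 -0.96389068] 336.9146166791785
{'clock': np.float64(0.15), 'qpos': array([-1.381,  0.629,  0.038,  1.518, -0.027,  0.996, -0.02 ]), 'qd': array([-0.001, -0.003,  0.001, -0.002,  0.003,  0.   ,  0.   ]), 'tau': array([ 3.0000e-03, -5.6379e+01,  1.2280e+00, -1.9365e+01,  1.1000e-02,
        7.0000e-03,  0.0000e+00]), 'eef_pos': array([164.291, 628.4  , 230.598]), 'tool_rot': array([-3.14 ,  0.   ,  2.886]), 'force': array([-0.063,  0.134, -0.216]), 'torque': array([ 0.018, -0.01 ,  0.035]), 'gripper_force': np.float64(0.0), 'width': np.float64(85.181)}
```

View pics/top0.png

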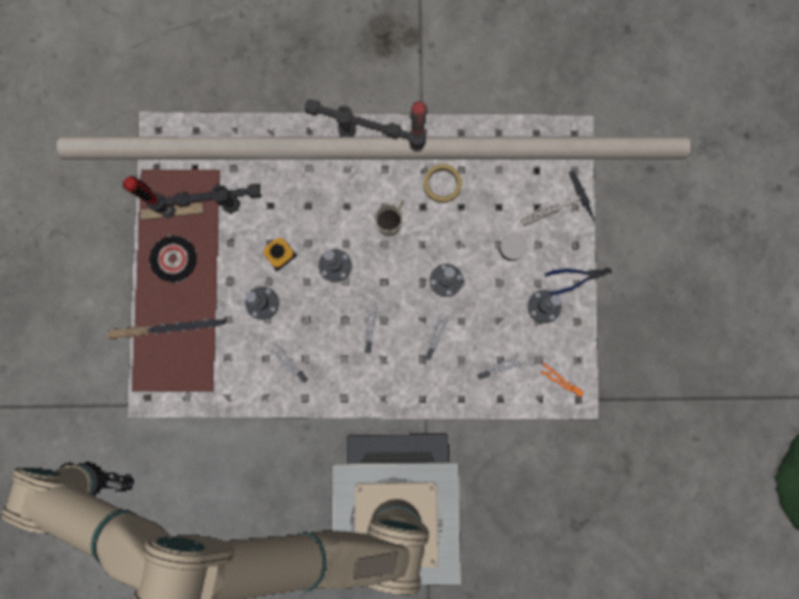

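View pics/side0.png

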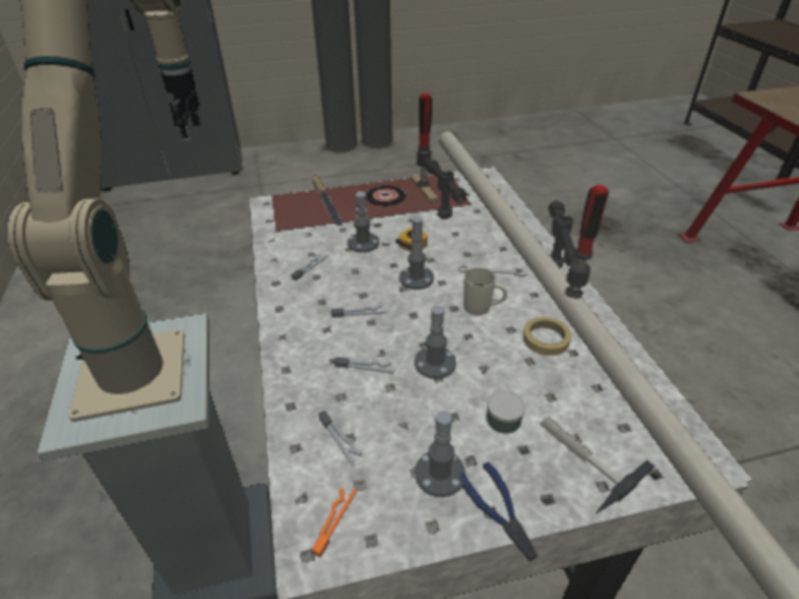

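```bash
python3 - <<'E'
from h import *
for n,c in [('top0',(150,155,400,265)),('side0',(175,115,325,360))]:
    p=load(n)['pixels'][:,:,::-1]; x0,y0,x1,y1=c
    s=3.2 if n=='top0' else 2.4
    cv2.imwrite('pics/'+n+'c.png',cv2.resize(p[y0:y1,x0:x1],None,fx=s,fy=s,interpolation=cv2.INTER_CUBIC))
E
```

```text
(no output)
```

View pics/top0c.png

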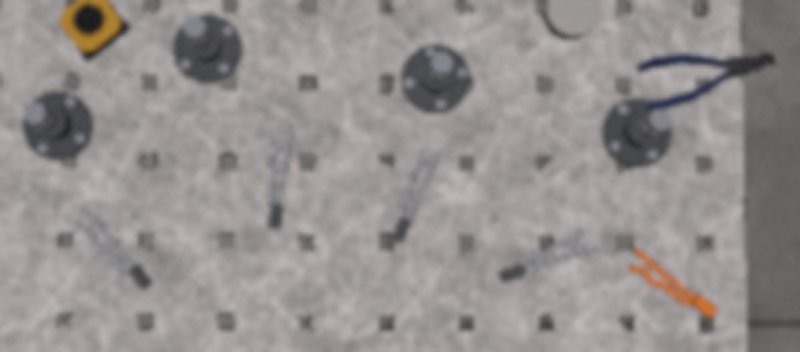

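View pics/side0c.png

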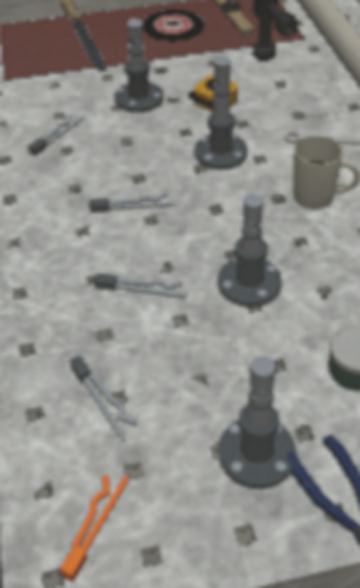

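```bash
python3 - <<'E'
from h import *
T=load('top0');S=load('side0')
t=lambda p:(np.array(p)+.5)/3.2-.5+np.array([150,155])
s=lambda p:(np.array(p)+.5)/2.4-.5+np.array([175,115])
feet=dict(A=(58,126),B=(208,48),C=(437,78),D=(637,133)); tops=dict(A=(35,113),B=(195,25),C=(441,62),D=(660,118))
st=dict(A=(135,25),B=(221,62),C=(254,203),D=(262,367)); sf=dict(A=(139,97),B=(220,151),C=(249,281),D=(257,452))
for k in feet: print(k,onz(T,t(feet[k]),15).round(),onz(S,s(sf[k]),15).round(),'tops@176',onz(T,t(tops[k]),176).round(),'tri',tri(T,t(tops[k]),S,s(st[k])).round())
tabs=[(140,276),(275,217),(402,230),(512,273)];ends=[(85,215),(288,130),(432,155),(590,250)];sd=[(38,146),(99,205),(103,281),(80,367)]
for a,b,c in zip(tabs,ends,sd):
    P=onz(T,t(a),9);Q=onz(T,t(b),4);print(P.round(),onz(S,s(c),9).round(),'yaw~',np.arctan2(*(Q-P)[[1,0]]).round(2),np.hypot(*(Q-P)[:2]).round())
E
```

```text
A [556. 337.  15.] [558. 321.  15.] tops@176 [555. 333. 176.] tri [560. 339. 145.]
B [653. 150.  15.] [652. 137.  15.] tops@176 [655. 150. 176.] tri [656. 151. 171.]
C [ 612. -137.   15.] [ 612. -146.   15.] tops@176 [ 609. -133.  176.] tri [ 615. -135.  144.]
D [ 540. -386.   15.] [ 543. -395.   15.] tops@176 [ 541. -383.  176.] tri [ 544. -387.  155.]
[369. 235.   9.] [372. 235.   9.] yaw~ 0.74 103.0
[440.  67.   9.] [444.  65.   9.] yaw~ -0.15 111.0
[422. -91.   9.] [423. -90.   9.] yaw~ -0.4 102.0
[ 367. -227.    9.] [ 371. -225.    9.] yaw~ -1.3 102.0
```

```bash
cat >> h.py <<'E'
def Rd(yaw,tilt=0):
    "tool down, camera on the robot side (tool x = -heading yaw); tilt turns the tool/camera view up along heading"
    return (Ro.from_euler('z',yaw)*Ro.from_euler('y',-tilt)*Ro.from_euler('z',np.pi)*Ro.from_euler('x',np.pi)).as_matrix()
def cur():
    s=read_state(); return np.array(s['eef_pos']),Ro.from_euler('xyz',s['tool_rot']).as_matrix(),s
def row(pos,R):
    p,C,s=cur(); d=C.T@(np.asarray(pos,float)-p)/10; a=Ro.from_matrix(C.T@R).as_rotvec()
    print('row d',d.round(2),'a',a.round(3),'q',np.round(s['qpos'],2),'clk',round(float(s['clock']),1))
def toolcam():
    "camera pose in tool frame, from wrist0"
    im=load('wrist0'); p=np.array([164.291,628.4,230.598]);C=Ro.from_euler('xyz',[-3.14,0,2.886]).as_matrix()
    return C.T@(-im['R'].T@im['t']-p), im['R']@C, im['mtx']
E
python3 - <<'E'
from h import *
c,R,m=toolcam(); print(c.round(1),R.round(3))
row([557,336,200],Rd(.54))
# look pose check
for t in (.5,.7,.9):
    T=Rd(0,t); p=np.array([-90,0,150.]); o=p+T@c; V=R@T.T
    print(t,T[:,2].round(2),o.round(), [ (lambda x:(m@x)[:2]/x[2])(V@(np.array(X)-o)).round() for X in ([-13,0,92],[0,0,126],[-13,0,70])])
E
```

```text
[  67.4    0.7 -142.1] [[-0.001  1.    -0.   ]
 [-0.964 -0.001 -0.266]
 [-0.266  0.     0.964]]
row d [-45.39 -18.35   3.09] a [-0.001 -0.001 -0.796] q [-1.38  0.63  0.04  1.52 -0.03  1.   -0.02] clk 0.1
0.5 [ 0.48  0.   -0.88] [-217.    1.  242.] [array([257., 254.]), array([257., 305.]), array([257., 231.])]
0.7 [ 0.64  0.   -0.76] [-233.    1.  215.] [array([257., 228.]), array([257., 278.]), array([257., 203.])]
0.9 [ 0.78  0.   -0.62] [-243.    1.  185.] [array([257., 202.]), array([257., 252.]), array([257., 176.])]
```

Emit:
send_rows:
  series:
    - {"dx": -45.4, "dy": -18.4, "dz": 3.0, "az": -0.8, "hand": 1}
    - {"dx": -45.4, "dy": -18.4, "dz": 3.0, "az": -0.8, "hand": 1}
    - {"dx": -45.4, "dy": -18.4, "dz": 3.0, "az": -0.8, "hand": 1}
    - {"dx": -45.4, "dy": -18.4, "dz": 3.0, "az": -0.8, "hand": 1}
    - {"dx": -45.4, "dy": -18.4, "dz": 3.0, "az": -0.8, "hand": 1}
    - {"dx": -45.4, "dy": -18.4, "dz": 3.0, "az": -0.8, "hand": 1}
    - {"dx": -45.4, "dy": -18.4, "dz": 3.0, "az": -0.8, "hand": 1}
    - {"dx": -45.4, "dy": -18.4, "dz": 3.0, "az": -0.8, "hand": 1}
    - {"dx": -45.4, "dy": -18.4, "dz": 3.0, "az": -0.8, "hand": 1}
    - {"dx": -45.4, "dy": -18.4, "dz": 3.0, "az": -0.8, "hand": 1}

```text
invalid input at $.series[0]: expected keys ax, ay, az, dx, dy, dz, hand
```

Emit:
send_rows:
  series:
    - {"ax": 0, "ay": 0, "az": -0.8, "dx": -45.4, "dy": -18.4, "dz": 3, "hand": 1}
    - {"ax": 0, "ay": 0, "az": -0.8, "dx": -45.4, "dy": -18.4, "dz": 3, "hand": 1}
    - {"ax": 0, "ay": 0, "az": -0.8, "dx": -45.4, "dy": -18.4, "dz": 3, "hand": 1}
    - {"ax": 0, "ay": 0, "az": -0.8, "dx": -45.4, "dy": -18.4, "dz": 3, "hand": 1}
    - {"ax": 0, "ay": 0, "az": -0.8, "dx": -45.4, "dy": -18.4, "dz": 3, "hand": 1}
    - {"ax": 0, "ay": 0, "az": -0.8, "dx": -45.4, "dy": -18.4, "dz": 3, "hand": 1}
    - {"ax": 0, "ay": 0, "az": -0.8, "dx": -45.4, "dy": -18.4, "dz": 3, "hand": 1}
    - {"ax": 0, "ay": 0, "az": -0.8, "dx": -45.4, "dy": -18.4, "dz": 3, "hand": 1}
    - {"ax": 0, "ay": 0, "az": -0.8, "dx": -45.4, "dy": -18.4, "dz": 3, "hand": 1}
    - {"ax": 0, "ay": 0, "az": -0.8, "dx": -45.4, "dy": -18.4, "dz": 3, "hand": 1}

```text
clock: 1.15
eef_pos: [559.6, 332.9, 200.8]
tool_rot: [-3.14, -0.0, -2.6]
force: [0.2, 0.4, -0.0]
width: -0.1
gripper_force: 0.0
```

Emit:
send_rows:
  series:
    - {"ax": 0, "ay": 0, "az": 0, "dx": 0, "dy": 0, "dz": 1.5, "hand": 1}
    - {"ax": 0, "ay": 0, "az": 0, "dx": 0, "dy": 0, "dz": 2.5, "hand": 1}
    - {"ax": 0, "ay": 0, "az": 0, "dx": 0, "dy": 0, "dz": 3.2, "hand": 1}
    - {"ax": 0, "ay": 0, "az": 0, "dx": 0, "dy": 0, "dz": 4, "hand": 1}
    - {"ax": 0, "ay": 0, "az": 0, "dx": 0, "dy": 0, "dz": 4.8, "hand": 1}
    - {"ax": 0, "ay": 0, "az": 0, "dx": 0, "dy": 0, "dz": 5.6, "hand": 1}
    - {"ax": 0, "ay": 0, "az": 0, "dx": 0, "dy": 0, "dz": 6.3, "hand": 1}
    - {"ax": 0, "ay": 0, "az": 0, "dx": 0, "dy": 0, "dz": 6.8, "hand": 1}
    - {"ax": 0, "ay": 0, "az": 0, "dx": 0, "dy": 0, "dz": 7.1, "hand": 1}
    - {"ax": 0, "ay": 0, "az": 0, "dx": 0, "dy": 0, "dz": 7.1, "hand": 1}

```text
clock: 2.15
eef_pos: [556.3, 337.2, 131.0]
tool_rot: [3.141, 0.0, -2.596]
force: [-2.1, -0.0, 5.6]
width: -0.2
gripper_force: 2.4
```

```bash
python3 - <<'E'
from h import *
im=snap('side','sA'); p,C,s=cur(); print(p.round(1),s['force'])
row([557,336,126],C)
p=im['pixels'][:,:,::-1][100:185,205:290]; cv2.imwrite('pics/sAc.png',cv2.resize(p,None,fx=7,fy=7,interpolation=cv2.INTER_CUBIC))
E
```

```text
[556.3 337.2 131. ] [-1.86525452 -0.58699159  4.56835493]
row d [ 0.   -0.14  0.5 ] a [0. 0. 0.] q [-0.49  0.74 -0.17  1.6   0.16  0.81  1.39] clk 2.2
```

View pics/sAc.png

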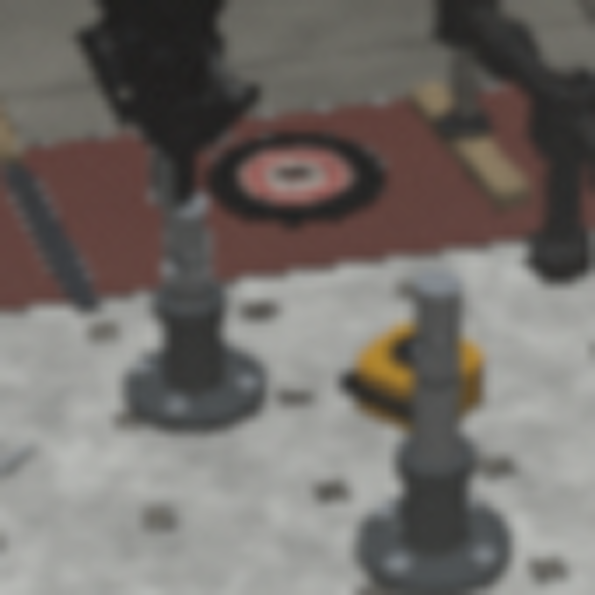

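Emit:
send_rows:
  series:
    - {"ax": 0, "ay": 0, "az": 0, "dx": 0, "dy": 0, "dz": 0.2, "hand": 1}
    - {"ax": 0, "ay": 0, "az": 0, "dx": 0, "dy": 0, "dz": 0.4, "hand": 1}
    - {"ax": 0, "ay": 0, "az": 0, "dx": 0, "dy": 0, "dz": 0.45, "hand": 1}
    - {"ax": 0, "ay": 0, "az": 0, "dx": 0, "dy": 0, "dz": 0.45, "hand": 1}

```text
clock: 2.6
eef_pos: [556.3, 337.2, 127.0]
tool_rot: [3.141, 0.001, -2.596]
force: [-1.9, -1.2, 7.5]
width: 0.1
gripper_force: 3.9
```

```bash
python3 - <<'E'
from h import *
p,C,s=cur(); print(p.round(1),s['force'])
h=.54; u=np.array([np.cos(h),np.sin(h),0]); 
row(np.array([556,336,0])-90*u+[0,0,150.],Rd(h,.7))
E
```

```text
[556.3 337.2 127. ] [-1.92916965 -1.15059737  7.46767354]
row d [ 9.09 -0.03 -2.31] a [ 0.003 -0.699  0.005] q [-0.49  0.75 -0.17  1.61  0.16  0.8   1.39] clk 2.6
```

Emit:
send_rows:
  series:
    - {"ax": 0, "ay": 0, "az": 0, "dx": 0, "dy": 0, "dz": 0.1, "hand": 1}
    - {"ax": 0, "ay": 0, "az": 0, "dx": 0, "dy": 0, "dz": 0.1, "hand": 1}
    - {"ax": 0, "ay": 0, "az": 0, "dx": 0, "dy": 0, "dz": 0.1, "hand": 1}

```text
clock: 2.9
eef_pos: [556.3, 337.2, 126.1]
tool_rot: [3.141, 0.001, -2.596]
force: [-1.9, -1.4, 8.3]
width: 0.2
gripper_force: 4.1
```

Emit:
send_rows:
  series:
    - {"ax": 0, "ay": 0, "az": 0, "dx": 0, "dy": 0, "dz": -3, "hand": 1}
    - {"ax": 0, "ay": -0.7, "az": 0, "dx": 9, "dy": 0, "dz": -2.5, "hand": 1}
    - {"ax": 0, "ay": -0.7, "az": 0, "dx": 9, "dy": 0, "dz": -2.5, "hand": 1}
    - {"ax": 0, "ay": -0.7, "az": 0, "dx": 9, "dy": 0, "dz": -2.5, "hand": 1}
    - {"ax": 0, "ay": -0.7, "az": 0, "dx": 9, "dy": 0, "dz": -2.5, "hand": 1}
    - {"ax": 0, "ay": -0.7, "az": 0, "dx": 9, "dy": 0, "dz": -2.5, "hand": 1}
    - {"ax": 0, "ay": -0.7, "az": 0, "dx": 9, "dy": 0, "dz": -2.5, "hand": 1}
    - {"ax": 0, "ay": -0.7, "az": 0, "dx": 9, "dy": 0, "dz": -2.5, "hand": 1}
    - {"ax": 0, "ay": -0.7, "az": 0, "dx": 9, "dy": 0, "dz": -2.5, "hand": 1}

```text
clock: 3.8
eef_pos: [500.4, 267.2, 147.8]
tool_rot: [-3.007, 0.399, -2.602]
force: [-0.4, -0.6, 0.6]
width: 0.1
gripper_force: 0.0
```

```bash
python3 - <<'E'
from h import *
im=snap('wrist','wA'); cv2.imwrite('pics/wAv.png',cv2.resize(im['pixels'][::-1,::-1,::-1],None,fx=1.5,fy=1.5))
print(cur()[0])
row([654,150,200],Rd(.3))
E
```

```text
[498.93503448 266.93991079 147.25777868]
row d [ -8.76 -18.11   0.4 ] a [-0.084  0.412  0.21 ] q [-0.46  0.54 -0.26  2.21  1.51  0.32 -0.03] clk 3.9
```

View pics/wAv.png

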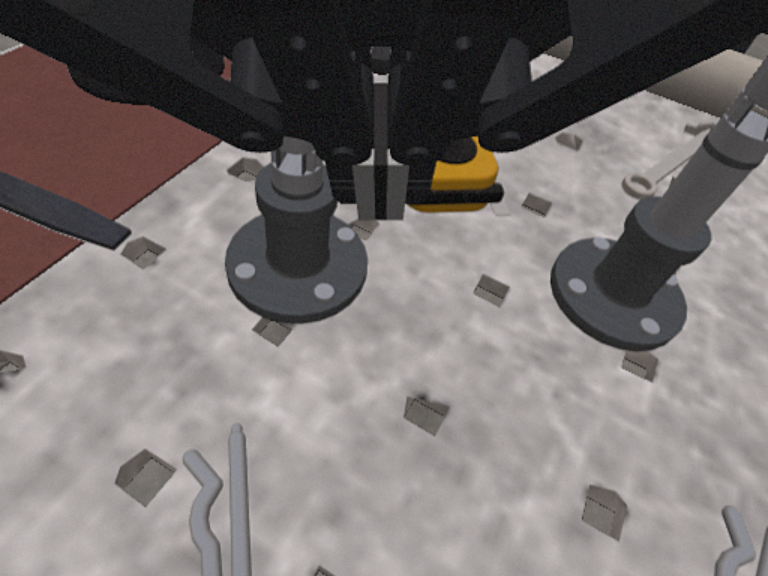

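Emit:
send_rows:
  series:
    - {"ax": -0.08, "ay": 0.41, "az": 0.21, "dx": -1, "dy": -2, "dz": -5, "hand": 1}
    - {"ax": -0.08, "ay": 0.41, "az": 0.21, "dx": -1, "dy": -2, "dz": -5, "hand": 1}
    - {"ax": -0.08, "ay": 0.41, "az": 0.21, "dx": -1, "dy": -2, "dz": -5, "hand": 1}
    - {"ax": -0.08, "ay": 0.41, "az": 0.21, "dx": -8.8, "dy": -18.1, "dz": 0.4, "hand": 1}
    - {"ax": -0.08, "ay": 0.41, "az": 0.21, "dx": -8.8, "dy": -18.1, "dz": 0.4, "hand": 1}
    - {"ax": -0.08, "ay": 0.41, "az": 0.21, "dx": -8.8, "dy": -18.1, "dz": 0.4, "hand": 1}
    - {"ax": -0.08, "ay": 0.41, "az": 0.21, "dx": -8.8, "dy": -18.1, "dz": 0.4, "hand": 1}
    - {"ax": -0.08, "ay": 0.41, "az": 0.21, "dx": -8.8, "dy": -18.1, "dz": 0.4, "hand": 1}
    - {"ax": -0.08, "ay": 0.41, "az": 0.21, "dx": -8.8, "dy": -18.1, "dz": 0.4, "hand": 1}
    - {"ax": -0.08, "ay": 0.41, "az": 0.21, "dx": -8.8, "dy": -18.1, "dz": 0.4, "hand": 1}

```text
clock: 4.85
eef_pos: [654.2, 152.0, 200.5]
tool_rot: [-3.139, -0.0, -2.841]
force: [-0.4, 0.8, 0.2]
width: 0.2
gripper_force: 0.0
```

```bash
python3 - <<'E'
from h import *
row([654,150,200],Rd(.3)); print(cur()[0],cur()[2]['tool_rot'])
E
```

```text
row d [ 0.08 -0.19  0.05] a [-0.002 -0.     0.001] q [ 0.05  0.75 -0.59  1.47  0.45  1.06  1.23] clk 4.8
[654.18411722 152.00439204 200.48738998] [-3.13937742e+00 -1.01441732e-05 -2.84060038e+00]
```

Emit:
send_rows:
  series:
    - {"ax": 0, "ay": 0, "az": 0, "dx": 0, "dy": -0.1, "dz": 1.5, "hand": 1}
    - {"ax": 0, "ay": 0, "az": 0, "dx": 0, "dy": -0.1, "dz": 2.5, "hand": 1}
    - {"ax": 0, "ay": 0, "az": 0, "dx": 0, "dy": -0.1, "dz": 3.5, "hand": 1}
    - {"ax": 0, "ay": 0, "az": 0, "dx": 0, "dy": -0.1, "dz": 4.5, "hand": 1}
    - {"ax": 0, "ay": 0, "az": 0, "dx": 0, "dy": -0.1, "dz": 5.5, "hand": 1}
    - {"ax": 0, "ay": 0, "az": 0, "dx": 0, "dy": -0.1, "dz": 6.3, "hand": 1}
    - {"ax": 0, "ay": 0, "az": 0, "dx": 0, "dy": -0.1, "dz": 7, "hand": 1}
    - {"ax": 0, "ay": 0, "az": 0, "dx": 0, "dy": -0.1, "dz": 7.4, "hand": 1}
    - {"ax": 0, "ay": 0, "az": 0, "dx": 0, "dy": -0.1, "dz": 7.4, "hand": 1}
    - {"ax": 0, "ay": 0, "az": 0, "dx": 0, "dy": -0.1, "dz": 7.4, "hand": 1}

```text
clock: 5.85
eef_pos: [655.0, 149.5, 126.2]
tool_rot: [-3.138, -0.001, -2.843]
force: [-2.9, 0.9, 3.7]
width: -0.3
gripper_force: 1.8
```

Emit:
send_rows:
  series:
    - {"ax": 0, "ay": 0, "az": 0, "dx": 0, "dy": 0, "dz": -4, "hand": 1}
    - {"ax": 0, "ay": 0, "az": 0, "dx": 0, "dy": 0, "dz": -7.4, "hand": 1}
    - {"ax": 0, "ay": 0, "az": 0.5, "dx": 12.6, "dy": -25.8, "dz": -7.4, "hand": 1}
    - {"ax": 0, "ay": 0, "az": 0.5, "dx": 12.6, "dy": -25.8, "dz": -7.4, "hand": 1}
    - {"ax": 0, "ay": 0, "az": 0.5, "dx": 12.6, "dy": -25.8, "dz": -7.4, "hand": 1}
    - {"ax": 0, "ay": 0, "az": 0.5, "dx": 12.6, "dy": -25.8, "dz": -7.4, "hand": 1}
    - {"ax": 0, "ay": 0, "az": 0.5, "dx": 12.6, "dy": -25.8, "dz": -7.4, "hand": 1}
    - {"ax": 0, "ay": 0, "az": 0.5, "dx": 12.6, "dy": -25.8, "dz": -7.4, "hand": 1}
    - {"ax": 0, "ay": 0, "az": 0.5, "dx": 12.6, "dy": -25.8, "dz": -7.4, "hand": 1}
    - {"ax": 0, "ay": 0, "az": 0.5, "dx": 12.6, "dy": -25.8, "dz": -7.4, "hand": 1}

```text
clock: 6.85
eef_pos: [610.6, -136.2, 200.9]
tool_rot: [-3.138, 0.003, 2.936]
force: [0.2, 1.7, 0.3]
width: 0.0
gripper_force: 0.0
```

```bash
python3 - <<'E'
from h import *
row([611,-135,200],Rd(-.2)); print(cur()[0],cur()[2]['tool_rot'])
E
```

```text
row d [-0.01  0.12  0.09] a [-0.004  0.003 -0.005] q [ 0.46  0.66 -0.48  1.62  0.36  0.95  1.22] clk 6.8
[ 610.63763623 -136.16666622  200.91523082] [-3.13774209e+00  2.51084988e-03  2.93634455e+00]
```

Emit:
send_rows:
  series:
    - {"ax": 0, "ay": 0, "az": 0, "dx": 0, "dy": 0.1, "dz": 1.5, "hand": 1}
    - {"ax": 0, "ay": 0, "az": 0, "dx": 0, "dy": 0.1, "dz": 2.5, "hand": 1}
    - {"ax": 0, "ay": 0, "az": 0, "dx": 0, "dy": 0.1, "dz": 3.5, "hand": 1}
    - {"ax": 0, "ay": 0, "az": 0, "dx": 0, "dy": 0.1, "dz": 4.5, "hand": 1}
    - {"ax": 0, "ay": 0, "az": 0, "dx": 0, "dy": 0.1, "dz": 5.5, "hand": 1}
    - {"ax": 0, "ay": 0, "az": 0, "dx": 0, "dy": 0.1, "dz": 6.3, "hand": 1}
    - {"ax": 0, "ay": 0, "az": 0, "dx": 0, "dy": 0.1, "dz": 7, "hand": 1}
    - {"ax": 0, "ay": 0, "az": 0, "dx": 0, "dy": 0.1, "dz": 7.4, "hand": 1}
    - {"ax": 0, "ay": 0, "az": 0, "dx": 0, "dy": 0.1, "dz": 7.45, "hand": 1}
    - {"ax": 0, "ay": 0, "az": 0, "dx": 0, "dy": 0.1, "dz": 7.45, "hand": 1}

```text
clock: 7.85
eef_pos: [611.4, -133.4, 127.3]
tool_rot: [-3.138, 0.003, 2.939]
force: [-2.0, 0.9, 4.6]
width: 0.1
gripper_force: 2.8
```

Emit:
send_rows:
  series:
    - {"ax": 0, "ay": 0, "az": 0, "dx": 0, "dy": 0, "dz": 0.12, "hand": 1}
    - {"ax": 0, "ay": 0, "az": 0, "dx": 0, "dy": 0, "dz": 0.12, "hand": 1}
    - {"ax": 0, "ay": 0, "az": 0, "dx": 0, "dy": 0, "dz": 0.12, "hand": 1}

```text
clock: 8.15
eef_pos: [611.4, -133.4, 126.3]
tool_rot: [-3.138, 0.003, 2.939]
force: [-2.7, 1.2, 6.9]
width: 0.0
gripper_force: 3.6
```

Emit:
send_rows:
  series:
    - {"ax": 0, "ay": 0, "az": 0, "dx": 0, "dy": 0, "dz": -4, "hand": 1}
    - {"ax": 0, "ay": 0, "az": 0, "dx": 0, "dy": 0, "dz": -7.5, "hand": 1}
    - {"ax": 0, "ay": 0, "az": 0.42, "dx": 1.9, "dy": -26.1, "dz": -7.5, "hand": 1}
    - {"ax": 0, "ay": 0, "az": 0.42, "dx": 1.9, "dy": -26.1, "dz": -7.5, "hand": 1}
    - {"ax": 0, "ay": 0, "az": 0.42, "dx": 1.9, "dy": -26.1, "dz": -7.5, "hand": 1}
    - {"ax": 0, "ay": 0, "az": 0.42, "dx": 1.9, "dy": -26.1, "dz": -7.5, "hand": 1}
    - {"ax": 0, "ay": 0, "az": 0.42, "dx": 1.9, "dy": -26.1, "dz": -7.5, "hand": 1}
    - {"ax": 0, "ay": 0, "az": 0.42, "dx": 1.9, "dy": -26.1, "dz": -7.5, "hand": 1}
    - {"ax": 0, "ay": 0, "az": 0.42, "dx": 1.9, "dy": -26.1, "dz": -7.5, "hand": 1}
    - {"ax": 0, "ay": 0, "az": 0.42, "dx": 1.9, "dy": -26.1, "dz": -7.5, "hand": 1}

```text
clock: 9.15
eef_pos: [541.0, -383.8, 201.4]
tool_rot: [-3.141, 0.004, 2.52]
force: [0.2, 0.4, -0.2]
width: -0.0
gripper_force: 0.0
```

```bash
python3 - <<'E'
from h import *
row([541,-385,200],Rd(-.62)); print(cur()[0],cur()[2]['tool_rot'])
E
```

```text
row d [-0.07 -0.1   0.14] a [-0.     0.004 -0.001] q [ 0.79  0.7  -0.38  1.5   0.29  0.99  1.28] clk 9.2
[ 541.02990866 -383.78964158  201.40379239] [-3.14141344  0.00374522  2.52016733]
```

Emit:
send_rows:
  series:
    - {"ax": 0, "ay": 0, "az": 0, "dx": 0, "dy": 0, "dz": 1.5, "hand": 1}
    - {"ax": 0, "ay": 0, "az": 0, "dx": 0, "dy": 0, "dz": 2.5, "hand": 1}
    - {"ax": 0, "ay": 0, "az": 0, "dx": 0, "dy": 0, "dz": 3.5, "hand": 1}
    - {"ax": 0, "ay": 0, "az": 0, "dx": 0, "dy": 0, "dz": 4.5, "hand": 1}
    - {"ax": 0, "ay": 0, "az": 0, "dx": 0, "dy": 0, "dz": 5.5, "hand": 1}
    - {"ax": 0, "ay": 0, "az": 0, "dx": 0, "dy": 0, "dz": 6.3, "hand": 1}
    - {"ax": 0, "ay": 0, "az": 0, "dx": 0, "dy": 0, "dz": 7, "hand": 1}
    - {"ax": 0, "ay": 0, "az": 0, "dx": 0, "dy": 0, "dz": 7.45, "hand": 1}
    - {"ax": 0, "ay": 0, "az": 0, "dx": 0, "dy": 0, "dz": 7.5, "hand": 1}
    - {"ax": 0, "ay": 0, "az": 0, "dx": 0, "dy": 0, "dz": 7.5, "hand": 1}

```text
clock: 10.15
eef_pos: [540.4, -384.8, 126.9]
tool_rot: [-3.14, 0.003, 2.519]
force: [-1.6, 2.6, 5.9]
width: 0.5
gripper_force: 2.8
```

Emit:
send_rows:
  series:
    - {"ax": 0, "ay": 0, "az": 0, "dx": 0, "dy": 0, "dz": 0.08, "hand": 1}
    - {"ax": 0, "ay": 0, "az": 0, "dx": 0, "dy": 0, "dz": 0.08, "hand": 1}
    - {"ax": 0, "ay": 0, "az": 0, "dx": 0, "dy": 0, "dz": 0.08, "hand": 1}

```text
clock: 10.45
eef_pos: [540.5, -384.9, 126.4]
tool_rot: [-3.14, 0.003, 2.519]
force: [-2.3, 3.0, 8.1]
width: 0.4
gripper_force: 3.8
```

```bash
cat >> h.py <<'E'
def look(xy,h,t=.45,dist=48):
    u=np.array([np.cos(h),np.sin(h),0]); R=Rd(h,t); row(np.array([*xy,92.])-13*u-dist*R[:,2],R)
E
python3 - <<'E'
from h import *
look([540,-385],-.62); print(cur()[0])
E
```

```text
row d [ 3.42 -0.05 -0.89] a [-0.002 -0.447 -0.002] q [ 0.77  0.78 -0.35  1.57  0.33  0.85  1.25] clk 10.4
[ 540.4800624  -384.85429311  126.44785198]
```

Emit:
send_rows:
  series:
    - {"ax": 0, "ay": 0, "az": 0, "dx": 1, "dy": 0, "dz": -3, "hand": 1}
    - {"ax": 0, "ay": 0, "az": 0, "dx": 3.5, "dy": 0, "dz": -3, "hand": 1}
    - {"ax": 0, "ay": -0.45, "az": 0, "dx": 3.5, "dy": 0, "dz": -1, "hand": 1}
    - {"ax": 0, "ay": -0.45, "az": 0, "dx": 3.5, "dy": 0, "dz": -1, "hand": 1}
    - {"ax": 0, "ay": -0.45, "az": 0, "dx": 3.5, "dy": 0, "dz": -1, "hand": 1}
    - {"ax": 0, "ay": -0.45, "az": 0, "dx": 3.5, "dy": 0, "dz": -1, "hand": 1}
    - {"ax": 0, "ay": -0.45, "az": 0, "dx": 3.5, "dy": 0, "dz": -1, "hand": 1}
    - {"ax": 0, "ay": -0.45, "az": 0, "dx": 3.5, "dy": 0, "dz": -1, "hand": 1}

```text
clock: 11.25
eef_pos: [506.5, -380.2, 135.0]
tool_rot: [-3.096, 0.413, 2.517]
force: [0.1, -1.0, 0.4]
width: -0.0
gripper_force: 0.0
```

```bash
python3 - <<'E'
from h import *
im=snap('wrist','wD'); p=proj(im,[540-10.6,-385+7.6,92]); print(p,cur()[0],cur()[2]['tool_rot'],cur()[2]['qpos'][5])
u,v=p.astype(int); u=min(max(u,80),432); v=min(max(v,60),324)
q=im['pixels'][v-60:v+60,u-80:u+80][::-1,::-1,::-1]; print(u,v); cv2.imwrite('pics/wDv.png',cv2.resize(q,None,fx=5,fy=5,interpolation=cv2.INTER_CUBIC))
E
```

```text
[286.64287191 220.59554161] [ 505.86633432 -379.00401833  134.41694614] [-3.09715119  0.41274171  2.51806352] 0.276057078065096
286 220
```

View pics/wDv.png

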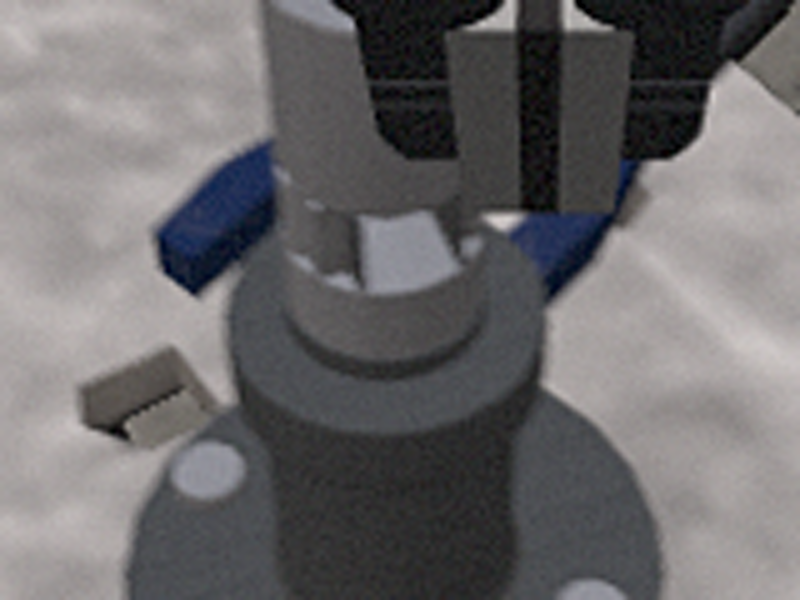

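```bash
cat >> h.py <<'E'
def unv(u,v,p): return np.array([u+79.5-(p[0]+.5)/5, v+59.5-(p[1]+.5)/5])
E
python3 - <<'E'
from h import *
im=load('wD'); f=lambda p,z:onz(im,unv(286,220,p),z)
L=[f(p,86) for p in [(360,288),(363,220)]]; R=[f(p,86) for p in [(456,272),(430,215)]]
print(np.round(L,1),np.round(R,1))
for a,b in (L,R): print('yaw',np.arctan2(*(b-a)[[1,0]]))
print('width',np.hypot(*(L[0]-R[0])[:2]))
# post edges at hole floor level silhouettes / rim ellipse: centre of rim z=70
print('rim', (f((232,320),70)+f((546,300),70))/2, f((232,320),70),f((546,300),70))
print('foot', (f((130,570),15)+f((660,560),15))/2)
E
```

```text
[[ 537.3 -377.5   86. ]
 [ 547.1 -384.3   86. ]] [[ 532.9 -388.8   86. ]
 [ 543.  -391.9   86. ]]
yaw -0.608678148058985
yaw -0.2926380830528638
width 12.123048767425097
rim [ 544.61222247 -386.38137238   70.        ] [ 555.07810022 -368.06102775   70.        ] [ 534.14634472 -404.70171702   70.        ]
foot [ 541.27503546 -383.71594686   15.        ]
```

```bash
python3 - <<'E'
from h import *
im=load('wD'); p,C,s=cur()
for P in (p,p+C@[0,0,-5]): print(proj(im,P), (286+79.5-proj(im,P)[0])*5,(220+59.5-proj(im,P)[1])*5)
look([654,150],.3); look([611,-134],-.2)
E
```

```text
[257.55210541 254.29145675] 539.73947295623 126.04271624495055
[257.53496374 259.1099703 ] 539.8251813093754 101.95014851171862
row d [ 19.12  48.47 -10.62] a [-0.428 -0.053 -0.839] q [ 0.79  0.63 -0.34  2.06  1.35  0.28  0.21] clk 11.3
row d [ 8.08 24.45 -4.72] a [-0.221 -0.045 -0.384] q [ 0.79  0.63 -0.34  2.06  1.35  0.28  0.21] clk 11.3
```

Emit:
send_rows:
  series:
    - {"ax": -0.22, "ay": -0.045, "az": -0.38, "dx": 8.1, "dy": 24.4, "dz": -4.7, "hand": 1}
    - {"ax": -0.22, "ay": -0.045, "az": -0.38, "dx": 8.1, "dy": 24.4, "dz": -4.7, "hand": 1}
    - {"ax": -0.22, "ay": -0.045, "az": -0.38, "dx": 8.1, "dy": 24.4, "dz": -4.7, "hand": 1}
    - {"ax": -0.22, "ay": -0.045, "az": -0.38, "dx": 8.1, "dy": 24.4, "dz": -4.7, "hand": 1}
    - {"ax": -0.22, "ay": -0.045, "az": -0.38, "dx": 8.1, "dy": 24.4, "dz": -4.7, "hand": 1}
    - {"ax": -0.22, "ay": -0.045, "az": -0.38, "dx": 8.1, "dy": 24.4, "dz": -4.7, "hand": 1}
    - {"ax": -0.22, "ay": -0.045, "az": -0.38, "dx": 8.1, "dy": 24.4, "dz": -4.7, "hand": 1}
    - {"ax": -0.22, "ay": -0.045, "az": -0.38, "dx": 8.1, "dy": 24.4, "dz": -4.7, "hand": 1}

```text
clock: 12.1
eef_pos: [578.2, -131.3, 135.1]
tool_rot: [-3.139, 0.447, 2.934]
force: [0.2, -1.4, 0.7]
width: -0.1
gripper_force: 0.0
```

```bash
cat >> h.py <<'E'
def wcrop(n,xy,h):
    im=snap('wrist',n); u,v=proj(im,[xy[0]-13*np.cos(h),xy[1]-13*np.sin(h),92]).astype(int); print('in image',u,v); u=min(max(u,80),432); v=min(max(v,60),324)
    print('uv',u,v,cur()[0].round(1),np.round(cur()[2]['tool_rot'],3))
    cv2.imwrite('pics/'+n+'v.png',cv2.resize(im['pixels'][v-60:v+60,u-80:u+80][::-1,::-1,::-1],None,fx=5,fy=5,interpolation=cv2.INTER_CUBIC))
E
python3 - <<'E'
from h import *
wcrop('wC',[611,-134],-.2); look([654,150],.3)
E
```

```text
in image 263 220
uv 263 220 [ 578.  -132.1  135.1] [-3.139  0.448  2.933]
row d [ 1.22 27.52 -0.68] a [-0.223 -0.003 -0.458] q [ 0.63  0.66 -0.68  2.19  1.73  0.43 -0.13] clk 12.2
```

Emit:
send_rows:
  series:
    - {"ax": -0.22, "ay": 0, "az": -0.46, "dx": 1.2, "dy": 27.5, "dz": -0.7, "hand": 1}
    - {"ax": -0.22, "ay": 0, "az": -0.46, "dx": 1.2, "dy": 27.5, "dz": -0.7, "hand": 1}
    - {"ax": -0.22, "ay": 0, "az": -0.46, "dx": 1.2, "dy": 27.5, "dz": -0.7, "hand": 1}
    - {"ax": -0.22, "ay": 0, "az": -0.46, "dx": 1.2, "dy": 27.5, "dz": -0.7, "hand": 1}
    - {"ax": -0.22, "ay": 0, "az": -0.46, "dx": 1.2, "dy": 27.5, "dz": -0.7, "hand": 1}
    - {"ax": -0.22, "ay": 0, "az": -0.46, "dx": 1.2, "dy": 27.5, "dz": -0.7, "hand": 1}
    - {"ax": -0.22, "ay": 0, "az": -0.46, "dx": 1.2, "dy": 27.5, "dz": -0.7, "hand": 1}
    - {"ax": -0.22, "ay": 0, "az": -0.46, "dx": 1.2, "dy": 27.5, "dz": -0.7, "hand": 1}

```text
clock: 12.95
eef_pos: [621.8, 140.0, 136.0]
tool_rot: [-3.137, 0.447, -2.839]
force: [-0.4, -1.7, 0.6]
width: 0.3
gripper_force: 0.0
```

```bash
python3 - <<'E'
from h import *
wcrop('wB',[654.5,150],.3); look([556.5,336.5],.54)
E
```

```text
in image 256 220
uv 256 220 [621.7 138.9 135.8] [-3.137  0.446 -2.84 ]
row d [ 3.32 20.   -1.62] a [-0.108 -0.004 -0.215] q [ 0.24  0.72 -0.75  2.07  1.56  0.45  0.16] clk 13.0
```

Emit:
send_rows:
  series:
    - {"ax": -0.11, "ay": 0, "az": -0.21, "dx": 3.3, "dy": 20, "dz": -1.6, "hand": 1}
    - {"ax": -0.11, "ay": 0, "az": -0.21, "dx": 3.3, "dy": 20, "dz": -1.6, "hand": 1}
    - {"ax": -0.11, "ay": 0, "az": -0.21, "dx": 3.3, "dy": 20, "dz": -1.6, "hand": 1}
    - {"ax": -0.11, "ay": 0, "az": -0.21, "dx": 3.3, "dy": 20, "dz": -1.6, "hand": 1}
    - {"ax": -0.11, "ay": 0, "az": -0.21, "dx": 3.3, "dy": 20, "dz": -1.6, "hand": 1}
    - {"ax": -0.11, "ay": 0, "az": -0.21, "dx": 3.3, "dy": 20, "dz": -1.6, "hand": 1}
    - {"ax": -0.11, "ay": 0, "az": -0.21, "dx": 3.3, "dy": 20, "dz": -1.6, "hand": 1}

```text
clock: 13.7
eef_pos: [528.3, 318.9, 135.7]
tool_rot: [3.137, 0.447, -2.608]
force: [0.2, -1.5, -0.1]
width: 0.1
gripper_force: 0.0
```

```bash
python3 - <<'E'
from h import *
wcrop('wA2',[556.5,336.5],.54)
a=[cv2.imread(f'pics/{n}v.png') for n in ('wA2','wB','wC','wD')]
a=[x[:, 100:700] for x in a]
m=np.vstack([np.hstack(a[:2]),np.hstack(a[2:])]); cv2.imwrite('pics/m1.png',cv2.resize(m,None,fx=.5,fy=.5,interpolation=cv2.INTER_AREA))
E
```

```text
in image 257 219
uv 257 219 [528.5 318.8 135.7] [ 3.137  0.448 -2.608]
```

View pics/m1.png

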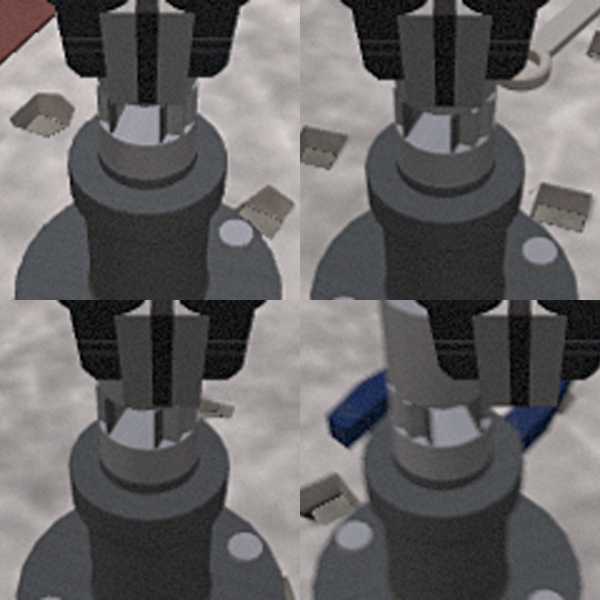

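```bash
cat > fit.py <<'E'
from h import *
UV=dict(A=('wA2',257,219),B=('wB',256,220),C=('wC',263,220),D=('wD',286,220))
pts=dict(A=[(318,276),(416,288),(338,215),(410,230)],B=[(304,282),(402,302),(316,218),(396,242)],C=[(310,276),(410,292),(334,212),(410,222)],D=[(360,288),(456,272),(363,220),(430,215)])
tiles=[]
for k,(n,u,v) in UV.items():
    im=load(n); P=[onz(im,unv(u,v,p),86)[:2] for p in pts[k]]
    d=P[0]-P[1]; h1=np.arctan2(-d[0],d[1]); lb=P[2]-P[0]; rb=P[3]-P[1]
    hl,hr=[np.arctan2(x[1],x[0]) for x in (lb,rb)]
    h=h1; c=(P[0]+P[1])/2+11.5*np.array([np.cos(h),np.sin(h)])
    print(k,'w',np.hypot(*d).round(1),'h front',h1.round(3),'edges',hl.round(3),hr.round(3),'c',c.round(1))
    s=12; x0,y0=u-20,v-20
    q=cv2.resize(im['pixels'][v-16:v+16,u-20:u+20,::-1],None,fx=s,fy=s,interpolation=cv2.INTER_CUBIC)[::-1,::-1].copy()
    def px(X): a=proj(im,X); return int(40*s-(a[0]+.5-(u-20))*s),int(32*s-(a[1]+.5-(v-16))*s)
    U=np.array([np.cos(h),np.sin(h)]);W=np.array([-U[1],U[0]])
    for sg in(-6,6): cv2.line(q,px([*(c-11.5*U+sg*W),86]),px([*(c+11.5*U+sg*W),86]),(0,0,255),1)
    for sg in(-6,6): cv2.line(q,px([*(c-11.5*U+sg*W),86]),px([*(c-11.5*U+sg*W),98]),(0,160,0),1)
    cv2.polylines(q,[np.array([px([c[0]+13*np.cos(t),c[1]+13*np.sin(t),86]) for t in np.linspace(0,6.3,40)])],0,(255,0,0),1)
    tiles.append(q)
m=np.vstack([np.hstack(tiles[:2]),np.hstack(tiles[2:])]); m=cv2.resize(m,(750,600),interpolation=cv2.INTER_AREA); cv2.imwrite('pics/fit.png',m)
E
python3 fit.py
```

```text
A w 12.5 h front 0.36 edges 0.337 0.6 c [561.3 340.9]
B w 12.8 h front 0.024 edges 0.202 0.366 c [658.  153.2]
C w 12.9 h front -0.429 edges -0.424 -0.203 c [ 617.3 -133.3]
D w 12.1 h front -0.378 edges -0.609 -0.293 c [ 545.8 -387.4]
```

View pics/fit.png

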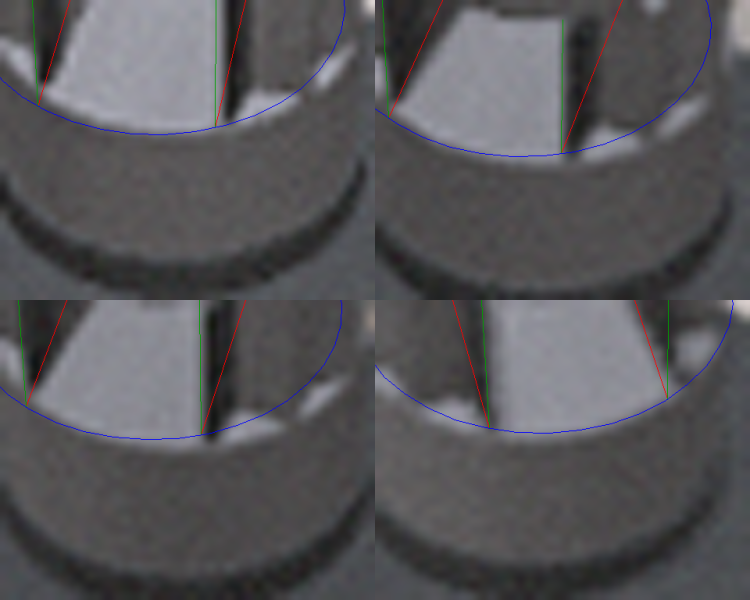

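```bash
python3 - <<'E'
from h import *
UV=dict(A=('wA2',257,219,0,0),B=('wB',256,220,375,0),C=('wC',263,220,0,300),D=('wD',286,220,375,300))
# true floor edge (front, back) and front end at the occluded side
E=dict(A=[(50,85),(88,2),(218,125)],B=[(396,108),(463,10),(566,155)],C=[(30,402),(90,303),(205,437)],D=[(668,397),(637,302),(490,428)])
for k,(n,u,v,ox,oy) in UV.items():
    im=load(n); g=lambda p:onz(im,np.array([u+20-(p[0]-ox)/.78125/12-.5,v+16-(p[1]-oy)/.78125/12-.5]),86)[:2]
    a,b,c=map(g,E[k]); e=b-a; h=np.arctan2(e[1],e[0]); d=a-c if k!='D' else c-a
    hf=np.arctan2(-d[0],d[1]); 
    for hh in (h,hf):
        W=np.array([-np.sin(hh),np.cos(hh)]); print(k,'h',hh.round(3),'width',abs(d@W).round(1),'axis lateral',((a@W+c@W)/2).round(1),'mid',((a+c)/2).round(1))
E
```

```text
A h 0.25 width 11.9 axis lateral 190.3 mid [551.7 337. ]
A h 0.206 width 11.9 axis lateral 216.9 mid [551.7 337. ]
B h -0.121 width 12.2 axis lateral 229.8 mid [647.  152.7]
B h -0.068 width 12.2 axis lateral 196.0 mid [647.  152.7]
C h -0.573 width 12.1 axis lateral 221.0 mid [ 607.  -128.8]
C h -0.482 width 12.2 axis lateral 167.0 mid [ 607.  -128.8]
D h -0.38 width 12.0 axis lateral -157.4 mid [ 535.2 -383.3]
D h -0.368 width 12.0 axis lateral -165.1 mid [ 535.2 -383.3]
```

```bash
python3 - <<'E'
from h import *
UV=dict(A=('wA2',257,219),B=('wB',256,220),C=('wC',263,220),D=('wD',286,220))
for k,(n,u,v) in UV.items():
    im=load(n); g=cv2.cvtColor(im['pixels'],cv2.COLOR_RGB2GRAY).astype(float)
    # column through sleeve: pick mid column, print profile from hole to below rim (flipped: decreasing row)
    c={'A':u+1,'B':u+0,'C':u+1,'D':u+2}[k]; pr=g[:,c-1:c+2].mean(1)
    print(k,c,[(r,int(pr[r])) for r in range(v+2,v-34,-1)])
E
```

```text
A 258 [(221, 159), (220, 104), (219, 80), (218, 85), (217, 88), (216, 85), (215, 84), (214, 87), (213, 85), (212, 86), (211, 88), (210, 84), (209, 87), (208, 89), (207, 82), (206, 55), (205, 47), (204, 50), (203, 55), (202, 81), (201, 89), (200, 85), (199, 83), (198, 84), (197, 87), (196, 87), (195, 83), (194, 91), (193, 69), (192, 51), (191, 46), (190, 51), (189, 49), (188, 48), (187, 49), (186, 51)]
B 256 [(222, 115), (221, 115), (220, 112), (219, 121), (218, 103), (217, 79), (216, 76), (215, 79), (214, 77), (213, 76), (212, 79), (211, 78), (210, 77), (209, 79), (208, 79), (207, 75), (206, 79), (205, 81), (204, 51), (203, 45), (202, 45), (201, 43), (200, 73), (199, 78), (198, 78), (197, 79), (196, 77), (195, 77), (194, 75), (193, 80), (192, 80), (191, 74), (190, 53), (189, 43), (188, 45), (187, 46)]
C 264 [(222, 138), (221, 140), (220, 125), (219, 84), (218, 69), (217, 73), (216, 72), (215, 74), (214, 72), (213, 73), (212, 72), (211, 74), (210, 75), (209, 71), (208, 71), (207, 74), (206, 63), (205, 45), (204, 40), (203, 40), (202, 53), (201, 69), (200, 75), (199, 77), (198, 77), (197, 76), (196, 75), (195, 76), (194, 78), (193, 76), (192, 74), (191, 53), (190, 41), (189, 47), (188, 41), (187, 42)]
D 288 [(222, 149), (221, 127), (220, 88), (219, 75), (218, 78), (217, 78), (216, 79), (215, 82), (214, 79), (213, 80), (212, 79), (211, 79), (210, 81), (209, 80), (208, 79), (207, 59), (206, 44), (205, 45), (204, 46), (203, 67), (202, 81), (201, 78), (200, 79), (199, 78), (198, 78), (197, 79), (196, 81), (195, 80), (194, 80), (193, 72), (192, 53), (191, 45), (190, 46), (189, 49), (188, 43), (187, 45)]
```

```bash
python3 - <<'E'
from h import *
p,C,s=cur(); im=load('wA2')
for X in ([11,0,0],[11,0,-19]): 
    q=proj(im,p+C@X); print(q,'view',(257+79.5-q[0])*5,(219+59.5-q[1])*5)
row([500,150,160],Rd(.2))
E
```

```text
[256.00978917 233.52822041] view 402.45105416109794 224.85889796066218
[255.7852954  251.26985833] view 403.5735230107184 136.15070834062195
row d [  8.9  -13.05  -7.02] a [0.079 0.443 0.329] q [-0.04  0.73 -0.85  2.12  1.63  0.56 -0.01] clk 13.8
```

Emit:
send_rows:
  series:
    - {"ax": 0.08, "ay": 0.44, "az": 0.33, "dx": 5, "dy": -6, "dz": -7, "hand": 0.5}
    - {"ax": 0.08, "ay": 0.44, "az": 0.33, "dx": 9, "dy": -13, "dz": -7, "hand": 0.5}
    - {"ax": 0.08, "ay": 0.44, "az": 0.33, "dx": 9, "dy": -13, "dz": -7, "hand": 0.5}
    - {"ax": 0.08, "ay": 0.44, "az": 0.33, "dx": 9, "dy": -13, "dz": -7, "hand": 0.5}
    - {"ax": 0.08, "ay": 0.44, "az": 0.33, "dx": 9, "dy": -13, "dz": -7, "hand": 0.5}
    - {"ax": 0.08, "ay": 0.44, "az": 0.33, "dx": 9, "dy": -13, "dz": -7, "hand": 0.5}
    - {"ax": 0.08, "ay": 0.44, "az": 0.33, "dx": 9, "dy": -13, "dz": -7, "hand": 0.5}
    - {"ax": 0.08, "ay": 0.44, "az": 0.33, "dx": 9, "dy": -13, "dz": -7, "hand": 0.5}
    - {"ax": 0.08, "ay": 0.44, "az": 0.33, "dx": 9, "dy": -13, "dz": -7, "hand": 0.5}

```text
clock: 14.65
eef_pos: [497.4, 154.1, 159.5]
tool_rot: [3.14, 0.003, -2.935]
force: [-0.9, 0.2, 0.2]
width: 42.5
gripper_force: 0.0
```

```bash
python3 - <<'E'
from h import *
im=snap('wrist','w12'); print(cur()[0],cur()[2]['width'])
for P in ([370,235,9],[442,66,9],[422,-90,9]): print(proj(im,P))
row([500,-150,160],Rd(-.2))
E
```

```text
[497.49990851 154.09626359 159.53334151] 42.39697188066419
[387.22323599  50.49683152]
[166.31563631  97.07935679]
[-26.80965179  29.05035667]
row d [  5.98 -29.82  -0.13] a [0.003 0.003 0.406] q [ 0.25  0.72 -0.95  1.94  0.76  0.89  0.67] clk 14.7
```

Emit:
send_rows:
  series:
    - {"ax": 0, "ay": 0, "az": 0.41, "dx": 6, "dy": -29.8, "dz": 0, "hand": 0.5}
    - {"ax": 0, "ay": 0, "az": 0.41, "dx": 6, "dy": -29.8, "dz": 0, "hand": 0.5}
    - {"ax": 0, "ay": 0, "az": 0.41, "dx": 6, "dy": -29.8, "dz": 0, "hand": 0.5}
    - {"ax": 0, "ay": 0, "az": 0.41, "dx": 6, "dy": -29.8, "dz": 0, "hand": 0.5}
    - {"ax": 0, "ay": 0, "az": 0.41, "dx": 6, "dy": -29.8, "dz": 0, "hand": 0.5}
    - {"ax": 0, "ay": 0, "az": 0.41, "dx": 6, "dy": -29.8, "dz": 0, "hand": 0.5}
    - {"ax": 0, "ay": 0, "az": 0.41, "dx": 6, "dy": -29.8, "dz": 0, "hand": 0.5}
    - {"ax": 0, "ay": 0, "az": 0.41, "dx": 6, "dy": -29.8, "dz": 0, "hand": 0.5}
    - {"ax": 0, "ay": 0, "az": 0.41, "dx": 6, "dy": -29.8, "dz": 0, "hand": 0.5}

```text
clock: 15.6
eef_pos: [499.8, -148.7, 158.9]
tool_rot: [3.137, 0.002, 2.938]
force: [-0.2, 0.3, 0.1]
width: 43.0
gripper_force: 0.0
```

```bash
python3 - <<'E'
from h import *
im=snap('wrist','w34'); print(cur()[0])
T=[]
for n,L in (('w12',([405,268],[490,58])),('w34',([468,-110],[385,-275]))):
    I=load(n)
    for P in L:
        u,v=proj(I,[*P,9]).astype(int); u=np.clip(u,80,432);v=np.clip(v,60,324); print(n,u,v)
        T.append(cv2.resize(I['pixels'][v-60:v+60,u-80:u+80][::-1,::-1,::-1],None,fx=2.5,fy=2.5,interpolation=cv2.INTER_CUBIC))
cv2.imwrite('pics/m2.png',np.vstack([np.hstack(T[:2]),np.hstack(T[2:])]))
E
```

```text
[ 499.89470658 -148.3204375   158.96854265]
w12 412 103
w12 149 151
w34 292 138
w34 80 79
```

View pics/m2.png

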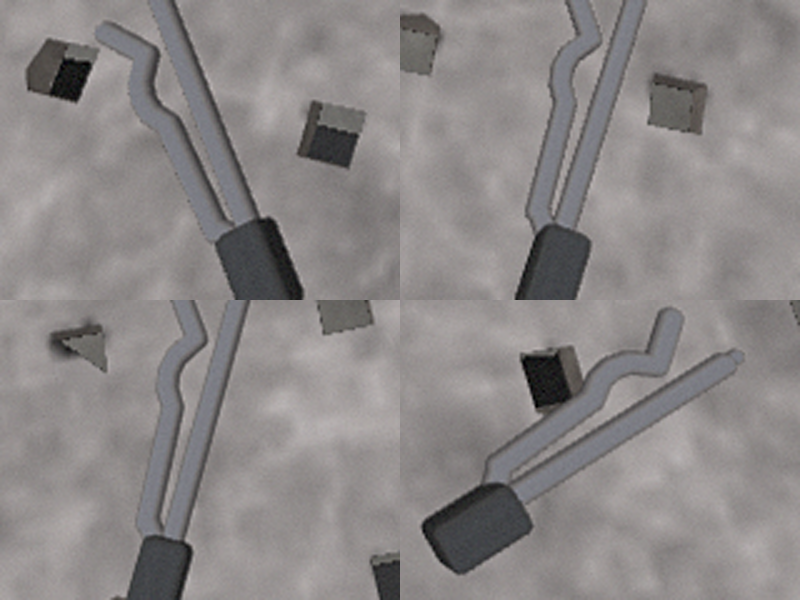

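```bash
python3 - <<'E'
from h import *
D={1:('w12',412,103,0,0,(250,218),(160,0),(240,226)),2:('w12',149,151,400,0,(566,222),(634,0),(567,232)),
3:('w34',292,138,0,300,(174,535),(236,305),(167,541)),4:('w34',80,79,400,300,(527,495),(740,357),(518,504))}
for k,(n,u,v,ox,oy,a,b,c) in D.items():
    im=load(n)
    for corr in ((0,0),(.8,3.4)):
        g=lambda p,z:onz(im,np.array([u+79.5-(p[0]-ox+.5)/2.5,v+59.5-(p[1]-oy+.5)/2.5])-corr,z)[:2]
        A,B,F=g(a,4),g(b,4),g(c,18); d=(B-A)/np.hypot(*(B-A)); h=np.arctan2(d[1],d[0]); W=np.array([-d[1],d[0]])
        t=d*(F@d-15)+W*(A@W); print(k,'h',h.round(3),'tab',t.round(1),'F lateral diff',((F-A)@W).round(1))
        if k==4: print(np.hypot(*(B-A)))
E
```

```text
1 h 0.705 tab [373.2 234.5] F lateral diff -1.4
1 h 0.706 tab [370.9 233.1] F lateral diff -1.5
2 h -0.166 tab [443.3  67. ] F lateral diff 2.1
2 h -0.167 tab [440.7  66. ] F lateral diff 2.2
3 h -0.444 tab [426.1 -89.6] F lateral diff -0.1
3 h -0.446 tab [423.3 -89.8] F lateral diff -0.0
4 h -1.26 tab [ 368.6 -224.4] F lateral diff 3.5
89.4462957221429
4 h -1.262 tab [ 366.  -224.2] F lateral diff 3.6
89.17070801658659
```

```bash
python3 - <<'E'
from h import *
row([423.5,-90,70],Rd(-.445))
E
```

```text
row d [8.68 4.14 8.89] a [0.004 0.002 0.242] q [ 0.81  0.7  -0.89  1.93  0.71  0.86  0.9 ] clk 15.7
```

Emit:
send_rows:
  series:
    - {"ax": 0, "ay": 0, "az": 0.24, "dx": 8.7, "dy": 4.1, "dz": 8.9, "hand": 0.5}
    - {"ax": 0, "ay": 0, "az": 0.24, "dx": 8.7, "dy": 4.1, "dz": 8.9, "hand": 0.5}
    - {"ax": 0, "ay": 0, "az": 0.24, "dx": 8.7, "dy": 4.1, "dz": 8.9, "hand": 0.5}
    - {"ax": 0, "ay": 0, "az": 0.24, "dx": 8.7, "dy": 4.1, "dz": 8.9, "hand": 0.5}
    - {"ax": 0, "ay": 0, "az": 0.24, "dx": 8.7, "dy": 4.1, "dz": 8.9, "hand": 0.5}
    - {"ax": 0, "ay": 0, "az": 0.24, "dx": 8.7, "dy": 4.1, "dz": 8.9, "hand": 0.5}

```text
clock: 16.25
eef_pos: [425.0, -91.8, 70.4]
tool_rot: [3.137, 0.004, 2.696]
force: [0.3, 0.0, -0.3]
width: 42.9
gripper_force: 0.0
```

```bash
python3 - <<'E'
from h import *
p,C,s=cur();print(p,s['tool_rot'])
row([423.5,-90,4],Rd(-.445))
E
```

```text
[425.01991431 -91.83076294  70.38090048] [3.13681009 0.00353335 2.69649201]
row d [0.24 0.07 6.64] a [ 0.005  0.004 -0.   ] q [ 0.58  0.7  -0.63  2.23  0.93  0.49  0.33] clk 16.2
```

Emit:
send_rows:
  series:
    - {"ax": 0, "ay": 0, "az": 0, "dx": 0.2, "dy": 0.07, "dz": 4, "hand": 0.5}
    - {"ax": 0, "ay": 0, "az": 0, "dx": 0.2, "dy": 0.07, "dz": 6, "hand": 0.5}
    - {"ax": 0, "ay": 0, "az": 0, "dx": 0.2, "dy": 0.07, "dz": 6.6, "hand": 0.5}
    - {"ax": 0, "ay": 0, "az": 0, "dx": 0.2, "dy": 0.07, "dz": 6.6, "hand": 0.5}
    - {"ax": 0, "ay": 0, "az": 0, "dx": 0.2, "dy": 0.07, "dz": 6.6, "hand": 1}
    - {"ax": 0, "ay": 0, "az": 0, "dx": 0.2, "dy": 0.07, "dz": 6.6, "hand": 1}
    - {"ax": 0, "ay": 0, "az": 0, "dx": 0.2, "dy": 0.07, "dz": 6.6, "hand": 1}
    - {"ax": 0, "ay": 0, "az": 0, "dx": 0.2, "dy": 0.07, "dz": 6.6, "hand": 1}
    - {"ax": 0, "ay": 0, "az": 0, "dx": 0.2, "dy": 0.07, "dz": 6.6, "hand": 1}

```text
clock: 17.15
eef_pos: [422.9, -91.0, 4.6]
tool_rot: [3.137, 0.004, 2.695]
force: [1.4, -0.6, 6.2]
width: 14.3
gripper_force: 59.3
```

```bash
cat >> h.py <<'E'
POST=dict(A=(557.5,336.5,.23),B=(653.3,150,-.09),C=(611.5,-134.5,-.53),D=(541,-385,-.375))
def ins(k,back,z=92,dh=0):
    x,y,h=POST[k]; row([x-back*np.cos(h),y-back*np.sin(h),z],Rd(h+dh))
E
python3 - <<'E'
from h import *
p,C,s=cur();print(p,s['tool_rot'],s['width'])
ins('C',150)
E
```

```text
[422.89965457 -90.97692788   4.59957573] [3.13713642 0.00350523 2.6946797 ] 14.313595797338488
row d [-3.97  5.51 -8.7 ] a [0.005 0.003 0.083] q [ 0.43  0.81 -0.41  2.26  1.2   0.31  0.08] clk 17.1
```

Emit:
send_rows:
  series:
    - {"ax": 0, "ay": 0, "az": 0, "dx": 0, "dy": 0, "dz": -3, "hand": 1}
    - {"ax": 0, "ay": 0, "az": 0, "dx": 0, "dy": 0, "dz": -6, "hand": 1}
    - {"ax": 0, "ay": 0, "az": 0, "dx": 0, "dy": 0, "dz": -8.7, "hand": 1}
    - {"ax": 0, "ay": 0, "az": 0.08, "dx": -2, "dy": 3, "dz": -8.7, "hand": 1}
    - {"ax": 0, "ay": 0, "az": 0.08, "dx": -4, "dy": 5.5, "dz": -8.7, "hand": 1}
    - {"ax": 0, "ay": 0, "az": 0.08, "dx": -4, "dy": 5.5, "dz": -8.7, "hand": 1}
    - {"ax": 0, "ay": 0, "az": 0.08, "dx": -4, "dy": 5.5, "dz": -8.7, "hand": 1}
    - {"ax": 0, "ay": 0, "az": 0.08, "dx": -4, "dy": 5.5, "dz": -8.7, "hand": 1}

```text
clock: 17.95
eef_pos: [480.0, -59.4, 90.7]
tool_rot: [3.14, -0.001, 2.615]
force: [0.4, -0.7, 0.1]
width: 14.3
gripper_force: 58.8
```

```bash
python3 - <<'E'
from h import *
p,C,s=cur();print(p,s['tool_rot'],s['width'],s['force'])
ins('C',140)
a=snap('wrist','i1'); b=snap('side','i1s'); c=snap('top','i1t')
w=a['pixels'][:,:,::-1][::-1,::-1][0:300,100:412]
u,v=proj(b,[560,-105,95]).astype(int); q=b['pixels'][v-50:v+50,u-60:u+60,::-1]
u,v=proj(c,[560,-105,95]).astype(int); t=c['pixels'][v-30:v+30,u-36:u+36,::-1]
R=lambda x:cv2.resize(x,(396,330),interpolation=cv2.INTER_CUBIC)
cv2.imwrite('pics/i1.png',np.hstack([cv2.resize(w,(400,385)),np.vstack([R(q)])[:385] if 0 else cv2.copyMakeBorder(R(q),0,55,0,0,cv2.BORDER_CONSTANT)]))
E
```

```text
[479.98432153 -59.40692013  90.65761191] [ 3.13963413e+00 -5.08581693e-04  2.61475902e+00] 14.307569462013713 [ 0.38745456 -0.7314372   0.07090348]
row d [-1.14  0.17 -0.13] a [ 0.002 -0.001  0.003] q [ 0.52  0.71 -0.68  2.08  0.79  0.62  0.32] clk 17.9
```

View pics/i1.png

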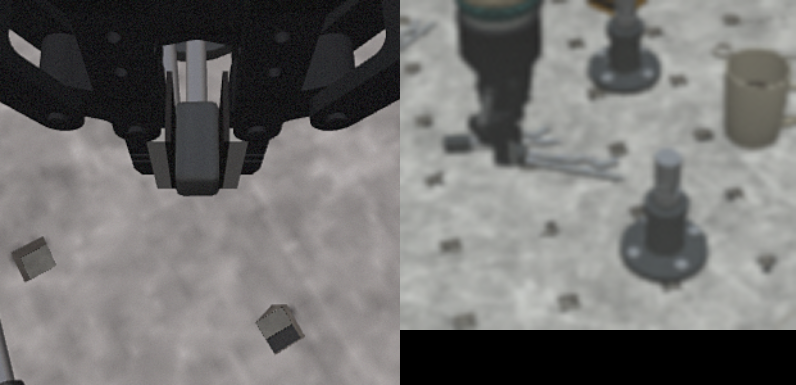

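```bash
python3 - <<'E'
from h import *
b=load('i1s'); u,v=proj(b,[560,-105,95]).astype(int)
h=-.527; U=np.array([np.cos(h),np.sin(h),0]); p=np.array([480,-59.4,90.7])
for z in (84,90.7): print(z,[((q[0]-u+60)*3.3+400,(q[1]-v+50)*3.3) for q in [proj(b,[*(p+d*U)[:2],z]) for d in (20,110)]])
print([((q[0]-u+60)*3.3+400,(q[1]-v+50)*3.3) for q in [proj(b,[611.5,-134.5,126]),proj(b,[611.5,-134.5,70])]])
E
```

```text
84 [(np.float64(527.8257254608911), np.float64(163.8795564292672)), (np.float64(618.1272024550084), np.float64(180.6543143386712))]
90.7 [(np.float64(527.5456956329245), np.float64(158.74222599315246)), (np.float64(618.1955760083732), np.float64(175.48919193281776))]
[(np.float64(662.6201339174605), np.float64(154.57268015447244)), (np.float64(660.6020191556863), np.float64(198.3985976576219))]
```

```bash
python3 - <<'E'
from h import *
b=load('i1s'); h=-.527; U=np.array([np.cos(h),np.sin(h),0]); p=np.array([480,-59.4,90.7])
g=b['pixels'].astype(int).sum(2)
for d in (30,45,60,75,90,100,106,112,118):
    q=proj(b,p+d*U); c=int(round(q[0])); r=int(round(q[1])); print(d,q.round(1),[(k,g[k,c]) for k in range(r-4,r+6)])
E
```

```text
30 [240.7 205.7] [(202, np.int64(452)), (203, np.int64(431)), (204, np.int64(377)), (205, np.int64(364)), (206, np.int64(375)), (207, np.int64(344)), (208, np.int64(407)), (209, np.int64(477)), (210, np.int64(482)), (211, np.int64(487))]
45 [245.2 206.5] [(202, np.int64(473)), (203, np.int64(463)), (204, np.int64(407)), (205, np.int64(339)), (206, np.int64(353)), (207, np.int64(361)), (208, np.int64(375)), (209, np.int64(463)), (210, np.int64(489)), (211, np.int64(479))]
60 [249.7 207.3] [(203, np.int64(459)), (204, np.int64(433)), (205, np.int64(390)), (206, np.int64(358)), (207, np.int64(396)), (208, np.int64(363)), (209, np.int64(354)), (210, np.int64(416)), (211, np.int64(428)), (212, np.int64(447))]
75 [254.3 208.2] [(204, np.int64(430)), (205, np.int64(368)), (206, np.int64(375)), (207, np.int64(444)), (208, np.int64(414)), (209, np.int64(352)), (210, np.int64(405)), (211, np.int64(493)), (212, np.int64(534)), (213, np.int64(567))]
90 [258.9 209. ] [(205, np.int64(467)), (206, np.int64(419)), (207, np.int64(362)), (208, np.int64(362)), (209, np.int64(382)), (210, np.int64(360))
[... 345 characters left out ...]
] [(206, np.int64(393)), (207, np.int64(426)), (208, np.int64(490)), (209, np.int64(476)), (210, np.int64(407)), (211, np.int64(351)), (212, np.int64(419)), (213, np.int64(477)), (214, np.int64(498)), (215, np.int64(511))]
112 [265.7 210.3] [(206, np.int64(533)), (207, np.int64(544)), (208, np.int64(542)), (209, np.int64(513)), (210, np.int64(456)), (211, np.int64(407)), (212, np.int64(445)), (213, np.int64(468)), (214, np.int64(482)), (215, np.int64(491))]
118 [267.6 210.6] [(207, np.int64(537)), (208, np.int64(536)), (209, np.int64(522)), (210, np.int64(503)), (211, np.int64(491)), (212, np.int64(490)), (213, np.int64(482)), (214, np.int64(470)), (215, np.int64(478)), (216, np.int64(492))]
```

Emit:
send_rows:
  series:
    - {"ax": 0, "ay": 0, "az": 0, "dx": -0.5, "dy": 0.17, "dz": -0.2, "hand": 1}
    - {"ax": 0, "ay": 0, "az": 0, "dx": -1.2, "dy": 0.17, "dz": -0.2, "hand": 1}
    - {"ax": 0, "ay": 0, "az": 0, "dx": -2, "dy": 0.17, "dz": -0.2, "hand": 1}
    - {"ax": 0, "ay": 0, "az": 0, "dx": -2.6, "dy": 0.17, "dz": -0.2, "hand": 1}
    - {"ax": 0, "ay": 0, "az": 0, "dx": -3.2, "dy": 0.17, "dz": -0.2, "hand": 1}
    - {"ax": 0, "ay": 0, "az": 0, "dx": -3.8, "dy": 0.17, "dz": -0.2, "hand": 1}
    - {"ax": 0, "ay": 0, "az": 0, "dx": -4.2, "dy": 0.17, "dz": -0.2, "hand": 1}
    - {"ax": 0, "ay": 0, "az": 0, "dx": -4.2, "dy": 0.17, "dz": -0.2, "hand": 1}

```text
clock: 18.9
eef_pos: [519.1, -78.7, 92.9]
tool_rot: [3.138, 0.001, 2.614]
force: [-0.1, 0.0, -0.6]
width: 14.5
gripper_force: 58.9
```

```bash
python3 - <<'E'
from h import *
p,C,s=cur();print(p,s['tool_rot'],s['width'],s['force'],'tool force',C.T@s['force'])
ins('C',70); x,y,h=POST['C']; print('back',(np.array([x,y])-p[:2])@[np.cos(h),np.sin(h)])
E
```

```text
[519.09044632 -78.68934659  92.85172737] [3.13773672e+00 1.09018623e-03 2.61437676e+00] 14.460166588651372 [-0.09976899  0.01885772 -0.57265529] tool force [ 0.09633359 -0.0361071   0.57241564]
row d [-3.79 -0.15  0.09] a [0.004 0.001 0.003] q [ 0.55  0.76 -0.7   1.98  0.76  0.69  0.41] clk 18.9
back 107.94576239216686
```

Emit:
send_rows:
  series:
    - {"ax": 0, "ay": 0, "az": 0, "dx": -0.7, "dy": -0.1, "dz": 0.05, "hand": 1}
    - {"ax": 0, "ay": 0, "az": 0, "dx": -1.2, "dy": -0.1, "dz": 0.05, "hand": 1}
    - {"ax": 0, "ay": 0, "az": 0, "dx": -1.7, "dy": -0.1, "dz": 0.05, "hand": 1}
    - {"ax": 0, "ay": 0, "az": 0, "dx": -2.2, "dy": -0.1, "dz": 0.05, "hand": 1}
    - {"ax": 0, "ay": 0, "az": 0, "dx": -2.6, "dy": -0.1, "dz": 0.05, "hand": 1}

```text
clock: 19.4
eef_pos: [539.2, -90.9, 92.0]
tool_rot: [3.138, -0.003, 2.616]
force: [-2.8, 4.6, -1.5]
width: 14.1
gripper_force: 58.9
```

Emit:
send_rows:
  series:
    - {"ax": 0, "ay": 0, "az": 0, "dx": -0.4, "dy": 0, "dz": 0, "hand": 1}
    - {"ax": 0, "ay": 0, "az": 0, "dx": -0.8, "dy": 0, "dz": 0, "hand": 1}
    - {"ax": 0, "ay": 0, "az": 0, "dx": -1.2, "dy": 0, "dz": 0, "hand": 1}
    - {"ax": 0, "ay": 0, "az": 0, "dx": -1.2, "dy": 0, "dz": 0, "hand": 1}

```text
clock: 19.8
eef_pos: [552.2, -99.5, 92.6]
tool_rot: [3.138, 0.003, 2.614]
force: [1.3, 0.2, -0.6]
width: 14.6
gripper_force: 58.9
```

```bash
cat >> h.py <<'E'
def st(k):
    p,C,s=cur();x,y,h=POST[k];d=np.array([x,y])-p[:2]
    print(p.round(1),'w',s['width'],'toolF',(C.T@s['force']).round(1),'back',d@[np.cos(h),np.sin(h)],'lat',d@[-np.sin(h),np.cos(h)],'clk',s['clock'])
E
python3 - <<'E'
from h import *
st('C'); snap('side','c1'); b=snap('top','c1t')
T=[]
for n,s in (('c1',4),('c1t',8)):
    I=load(n); u,v=proj(I,[595,-125,95]).astype(int); w=200//s; T.append(cv2.resize(I['pixels'][v-w:v+w,u-w:u+w,::-1],(400,400),interpolation=cv2.INTER_CUBIC))
cv2.imwrite('pics/c1v.png',np.hstack(T))
E
```

```text
[552.2 -99.5  92.6] w 14.57581341372801 toolF [-1.1  0.8  0.6] back 68.90243829972245 lat -0.23399795221477665 clk 19.8
```

View pics/c1v.png

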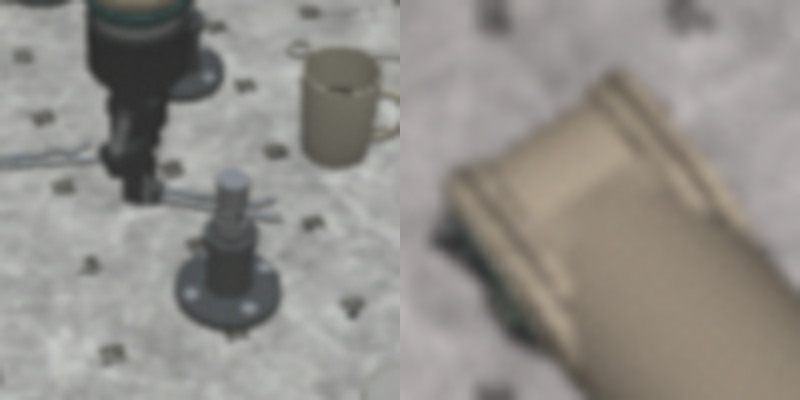

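Emit:
send_rows:
  series:
    - {"ax": 0, "ay": 0, "az": 0, "dx": 0, "dy": 0, "dz": 0, "hand": 0.6}
    - {"ax": 0, "ay": 0, "az": 0, "dx": 0, "dy": 0, "dz": 0, "hand": 0.6}
    - {"ax": 0, "ay": 0, "az": 0, "dx": 0, "dy": 0, "dz": 0, "hand": 0.6}
    - {"ax": 0, "ay": 0, "az": 0, "dx": 0, "dy": 0, "dz": -1, "hand": 0.6}
    - {"ax": 0, "ay": 0, "az": 0, "dx": 0, "dy": 0, "dz": -4, "hand": 0.6}
    - {"ax": 0, "ay": 0, "az": 0, "dx": 0, "dy": 0, "dz": -8, "hand": 0.6}
    - {"ax": 0, "ay": 0, "az": 0, "dx": 0, "dy": 0, "dz": -8, "hand": 0.6}

```text
clock: 20.6
eef_pos: [554.0, -97.8, 177.8]
tool_rot: [3.134, 0.009, 2.615]
force: [0.8, 0.2, 0.3]
width: 34.1
gripper_force: 0.0
```

```bash
cat >> h.py <<'E'
CL={1:(371,233.5,.705),2:(441,66.3,-.166),4:(367,-225,-1.26)}
def chk(n):
    "change of the top picture round each clip since the start: new vs old dark-tab centroid"
    a=load('top0');b=snap('top',n)
    for k,(x,y,h) in CL.items():
        m=(x+45*np.cos(h),y+45*np.sin(h),6); u,v=proj(a,m).astype(int)
        A=a['pixels'][v-18:v+18,u-18:u+18].astype(float).mean(2);B=b['pixels'][v-18:v+18,u-18:u+18].astype(float).mean(2)
        print(k,'diff',abs(A-B).mean().round(1),'max',abs(A-B).max().round())
E
python3 - <<'E'
from h import *
chk('t2'); x,y,h=CL[2]; row([x,y,70],Rd(h)); st('C')
E
```

```text
1 diff 1.6 max 5.0
2 diff 1.5 max 5.0
4 diff 35.7 max 120.0
row d [17.98  8.56 10.5 ] a [ 0.005  0.007 -0.361] q [ 0.63  0.69 -0.81  1.82  0.63  0.9   0.58] clk 20.6
[552.6 -98.3 175.6] w 34.01537583339362 toolF [-0.4  0.4  0. ] back 69.14935425517501 lat -1.439179515451382 clk 20.65
```

Emit:
send_rows:
  series:
    - {"ax": 0, "ay": 0, "az": -0.36, "dx": 18, "dy": 8.5, "dz": 4, "hand": 0.5}
    - {"ax": 0, "ay": 0, "az": -0.36, "dx": 18, "dy": 8.5, "dz": 4, "hand": 0.5}
    - {"ax": 0, "ay": 0, "az": -0.36, "dx": 18, "dy": 8.5, "dz": 4, "hand": 0.5}
    - {"ax": 0, "ay": 0, "az": -0.36, "dx": 18, "dy": 8.5, "dz": 4, "hand": 0.5}
    - {"ax": 0, "ay": 0, "az": -0.36, "dx": 18, "dy": 8.5, "dz": 10.5, "hand": 0.5}
    - {"ax": 0, "ay": 0, "az": -0.36, "dx": 18, "dy": 8.5, "dz": 10.5, "hand": 0.5}
    - {"ax": 0, "ay": 0, "az": -0.36, "dx": 18, "dy": 8.5, "dz": 10.5, "hand": 0.5}
    - {"ax": 0, "ay": 0, "az": -0.36, "dx": 18, "dy": 8.5, "dz": 10.5, "hand": 0.5}

```text
clock: 21.45
eef_pos: [437.9, 65.8, 67.7]
tool_rot: [3.139, 0.001, 2.975]
force: [0.5, 0.5, 0.3]
width: 42.8
gripper_force: 0.0
```

```bash
python3 - <<'E'
from h import *
x,y,h=CL[2]; row([x,y,4],Rd(h)); print(cur()[0]); chk('t3')
E
```

```text
row d [-0.28  0.08  6.37] a [ 0.003  0.001 -0.   ] q [ 0.25  0.73 -0.68  2.2   0.96  0.53  0.22] clk 21.4
[437.93778151  65.7939072   67.71016494]
1 diff 2.2 max 6.0
2 diff 21.0 max 73.0
4 diff 13.4 max 78.0
```

Emit:
send_rows:
  series:
    - {"ax": 0, "ay": 0, "az": 0, "dx": -0.2, "dy": 0.05, "dz": 4, "hand": 0.5}
    - {"ax": 0, "ay": 0, "az": 0, "dx": -0.2, "dy": 0.05, "dz": 5.8, "hand": 0.5}
    - {"ax": 0, "ay": 0, "az": 0, "dx": -0.2, "dy": 0.05, "dz": 6.35, "hand": 0.5}
    - {"ax": 0, "ay": 0, "az": 0, "dx": -0.2, "dy": 0.05, "dz": 6.35, "hand": 0.5}
    - {"ax": 0, "ay": 0, "az": 0, "dx": -0.2, "dy": 0.05, "dz": 6.35, "hand": 1}
    - {"ax": 0, "ay": 0, "az": 0, "dx": -0.2, "dy": 0.05, "dz": 6.35, "hand": 1}
    - {"ax": 0, "ay": 0, "az": 0, "dx": -0.2, "dy": 0.05, "dz": 6.35, "hand": 1}
    - {"ax": 0, "ay": 0, "az": 0, "dx": -0.2, "dy": 0.05, "dz": 6.35, "hand": 1}
    - {"ax": 0, "ay": 0, "az": 0, "dx": -0.2, "dy": 0.05, "dz": 6.35, "hand": 1}

```text
clock: 22.4
eef_pos: [441.2, 66.2, 5.4]
tool_rot: [3.138, 0.004, 2.975]
force: [0.4, -0.4, 5.2]
width: 14.6
gripper_force: 59.1
```

```bash
python3 - <<'E'
from h import *
st('B'); ins('B',150,92.5)
E
```

```text
[441.2  66.2   5.4] w 14.577054273501561 toolF [-0.5 -0.3 -5.2] back 203.7534038626161 lat 102.54434229254842 clk 22.4
row d [-4.61 10.67 -8.65] a [ 0.004  0.005 -0.077] q [ 0.13  0.83 -0.51  2.22  1.19  0.39  0.01] clk 22.4
```

Emit:
send_rows:
  series:
    - {"ax": 0, "ay": 0, "az": 0, "dx": 0, "dy": 0, "dz": -3, "hand": 1}
    - {"ax": 0, "ay": 0, "az": 0, "dx": 0, "dy": 0, "dz": -6, "hand": 1}
    - {"ax": 0, "ay": 0, "az": 0, "dx": 0, "dy": 0, "dz": -8.7, "hand": 1}
    - {"ax": 0, "ay": 0, "az": -0.08, "dx": -1.5, "dy": 4, "dz": -8.7, "hand": 1}
    - {"ax": 0, "ay": 0, "az": -0.08, "dx": -3, "dy": 7.5, "dz": -8.7, "hand": 1}
    - {"ax": 0, "ay": 0, "az": -0.08, "dx": -4.6, "dy": 10.6, "dz": -8.7, "hand": 1}
    - {"ax": 0, "ay": 0, "az": -0.08, "dx": -4.6, "dy": 10.6, "dz": -8.7, "hand": 1}
    - {"ax": 0, "ay": 0, "az": -0.08, "dx": -4.6, "dy": 10.6, "dz": -8.7, "hand": 1}
    - {"ax": 0, "ay": 0, "az": -0.08, "dx": -4.6, "dy": 10.6, "dz": -8.7, "hand": 1}

```text
clock: 23.3
eef_pos: [502.2, 161.2, 91.6]
tool_rot: [3.14, 0.001, 3.054]
force: [-0.6, -1.2, -1.9]
width: 14.3
gripper_force: 59.0
```

```bash
python3 - <<'E'
from h import *
st('B'); ins('B',108,93.3)
E
```

```text
[502.2 161.2  91.6] w 14.335705836515363 toolF [ 0.5 -1.2  1.9] back 151.5386441365236 lat 2.417857295975507 clk 23.3
row d [-4.35  0.23 -0.17] a [0.001 0.001 0.003] q [ 0.13  0.78 -0.77  1.97  0.82  0.74  0.33] clk 23.3
```

Emit:
send_rows:
  series:
    - {"ax": 0, "ay": 0, "az": 0, "dx": -0.5, "dy": 0.12, "dz": -0.15, "hand": 1}
    - {"ax": 0, "ay": 0, "az": 0, "dx": -1.2, "dy": 0.12, "dz": -0.15, "hand": 1}
    - {"ax": 0, "ay": 0, "az": 0, "dx": -2, "dy": 0.12, "dz": -0.15, "hand": 1}
    - {"ax": 0, "ay": 0, "az": 0, "dx": -2.6, "dy": 0.12, "dz": -0.15, "hand": 1}
    - {"ax": 0, "ay": 0, "az": 0, "dx": -3.2, "dy": 0.12, "dz": -0.15, "hand": 1}
    - {"ax": 0, "ay": 0, "az": 0, "dx": -3.8, "dy": 0.12, "dz": -0.15, "hand": 1}
    - {"ax": 0, "ay": 0, "az": 0, "dx": -4.2, "dy": 0.12, "dz": -0.15, "hand": 1}
    - {"ax": 0, "ay": 0, "az": 0, "dx": -4.2, "dy": 0.12, "dz": -0.15, "hand": 1}

```text
clock: 24.1
eef_pos: [545.5, 160.2, 93.0]
tool_rot: [3.139, 0.002, 3.054]
force: [0.1, 0.1, -1.7]
width: 14.3
gripper_force: 59.0
```

```bash
python3 - <<'E'
from h import *
st('B'); ins('B',69,93.3)
E
```

```text
[545.5 160.2  93. ] w 14.349567303947241 toolF [-0.1  0.1  1.7] back 108.25703790337595 lat -0.43570597303887676 clk 24.1
row d [-3.93 -0.05 -0.02] a [0.003 0.002 0.003] q [ 0.14  0.83 -0.78  1.86  0.8   0.8   0.41] clk 24.1
```

Emit:
send_rows:
  series:
    - {"ax": 0, "ay": 0, "az": 0, "dx": -0.7, "dy": -0.05, "dz": 0, "hand": 1}
    - {"ax": 0, "ay": 0, "az": 0, "dx": -1.2, "dy": -0.05, "dz": 0, "hand": 1}
    - {"ax": 0, "ay": 0, "az": 0, "dx": -1.7, "dy": -0.05, "dz": 0, "hand": 1}
    - {"ax": 0, "ay": 0, "az": 0, "dx": -2.2, "dy": -0.05, "dz": 0, "hand": 1}
    - {"ax": 0, "ay": 0, "az": 0, "dx": -2.6, "dy": -0.05, "dz": 0, "hand": 1}

```text
clock: 24.6
eef_pos: [569.5, 159.3, 93.0]
tool_rot: [3.137, -0.0, 3.057]
force: [-1.7, 4.8, -1.5]
width: 14.5
gripper_force: 59.1
```

Emit:
send_rows:
  series:
    - {"ax": 0, "ay": 0, "az": 0, "dx": -0.4, "dy": 0, "dz": 0, "hand": 1}
    - {"ax": 0, "ay": 0, "az": 0, "dx": -0.8, "dy": 0, "dz": 0, "hand": 1}
    - {"ax": 0, "ay": 0, "az": 0, "dx": -1.3, "dy": 0, "dz": 0, "hand": 1}
    - {"ax": 0, "ay": 0, "az": 0, "dx": -1.3, "dy": 0, "dz": 0, "hand": 1}

```text
clock: 25.0
eef_pos: [584.9, 156.2, 93.3]
tool_rot: [3.138, 0.003, 3.054]
force: [-0.4, 3.4, -1.5]
width: 14.2
gripper_force: 59.1
```

```bash
python3 - <<'E'
from h import *
st('B')
E
```

```text
[584.9 156.2  93.3] w 14.22528870272878 toolF [0.7 3.3 1.5] back 68.70952949485337 lat 0.025228590932665343 clk 25.0
```

Emit:
send_rows:
  series:
    - {"ax": 0, "ay": 0, "az": 0, "dx": 0, "dy": 0, "dz": 0, "hand": 0.6}
    - {"ax": 0, "ay": 0, "az": 0, "dx": 0, "dy": 0, "dz": 0, "hand": 0.6}
    - {"ax": 0, "ay": 0, "az": 0, "dx": 0, "dy": 0, "dz": 0, "hand": 0.6}
    - {"ax": 0, "ay": 0, "az": 0, "dx": 0, "dy": 0, "dz": -1, "hand": 0.6}
    - {"ax": 0, "ay": 0, "az": 0, "dx": 0, "dy": 0, "dz": -4, "hand": 0.6}
    - {"ax": 0, "ay": 0, "az": 0, "dx": 0, "dy": 0, "dz": -8, "hand": 0.6}
    - {"ax": 0, "ay": 0, "az": 0, "dx": 0, "dy": 0, "dz": -8, "hand": 0.6}

```text
clock: 25.7
eef_pos: [586.3, 158.3, 179.1]
tool_rot: [3.134, 0.011, 3.055]
force: [0.8, 0.6, -0.4]
width: 34.1
gripper_force: 0.0
```

```bash
python3 - <<'E'
from h import *
chk('t4'); x,y,h=CL[1]; row([x,y,70],Rd(h))
E
```

```text
1 diff 2.0 max 6.0
2 diff 24.7 max 117.0
4 diff 11.1 max 93.0
row d [22.08  5.69 10.53] a [ 0.002  0.009 -0.792] q [ 0.2   0.77 -0.87  1.7   0.68  1.    0.57] clk 25.8
```

Emit:
send_rows:
  series:
    - {"ax": 0, "ay": 0, "az": -0.79, "dx": 22, "dy": 5.7, "dz": 2, "hand": 0.5}
    - {"ax": 0, "ay": 0, "az": -0.79, "dx": 22, "dy": 5.7, "dz": 2, "hand": 0.5}
    - {"ax": 0, "ay": 0, "az": -0.79, "dx": 22, "dy": 5.7, "dz": 2, "hand": 0.5}
    - {"ax": 0, "ay": 0, "az": -0.79, "dx": 22, "dy": 5.7, "dz": 2, "hand": 0.5}
    - {"ax": 0, "ay": 0, "az": -0.79, "dx": 22, "dy": 5.7, "dz": 10.5, "hand": 0.5}
    - {"ax": 0, "ay": 0, "az": -0.79, "dx": 22, "dy": 5.7, "dz": 10.5, "hand": 0.5}
    - {"ax": 0, "ay": 0, "az": -0.79, "dx": 22, "dy": 5.7, "dz": 10.5, "hand": 0.5}
    - {"ax": 0, "ay": 0, "az": -0.79, "dx": 22, "dy": 5.7, "dz": 10.5, "hand": 0.5}
    - {"ax": 0, "ay": 0, "az": -0.79, "dx": 22, "dy": 5.7, "dz": 10.5, "hand": 0.5}

```text
clock: 26.65
eef_pos: [371.1, 232.7, 69.2]
tool_rot: [-3.142, 0.006, -2.44]
force: [0.5, -1.4, -0.2]
width: 42.6
gripper_force: 0.0
```

```bash
python3 - <<'E'
from h import *
x,y,h=CL[1]; row([x,y,3.5],Rd(h)); print(cur()[0]); chk('t5'); snap('side','s5')
a=load('side0');b=load('s5')
for k,(x,y,h) in CL.items():
    u,v=proj(a,(x+45*np.cos(h),y+45*np.sin(h),6)).astype(int); d=abs(a['pixels'][v-18:v+18,u-18:u+18].astype(float)-b['pixels'][v-18:v+18,u-18:u+18]); print('side',k,d.mean().round(1),d.max())
T=b['pixels'][100:340,160:330,::-1]; T=cv2.resize(T,(425,600),interpolation=cv2.INTER_CUBIC)
I=load('t5'); t=cv2.resize(I['pixels'][190:270,260:310,::-1],(375,600),interpolation=cv2.INTER_CUBIC)
cv2.imwrite('pics/s5v.png',np.hstack([T,t]))
E
```

```text
row d [-0.    0.06  6.57] a [-0.     0.006 -0.004] q [-0.05  0.79 -0.88  2.22  1.1   0.66  0.53] clk 26.6
[371.09182226 232.74636138  69.20542112]
1 diff 18.7 max 71.0
2 diff 21.3 max 70.0
4 diff 2.5 max 6.0
side 1 15.1 134.0
side 2 8.6 103.0
side 4 1.4 4.0
```

View pics/s5v.png

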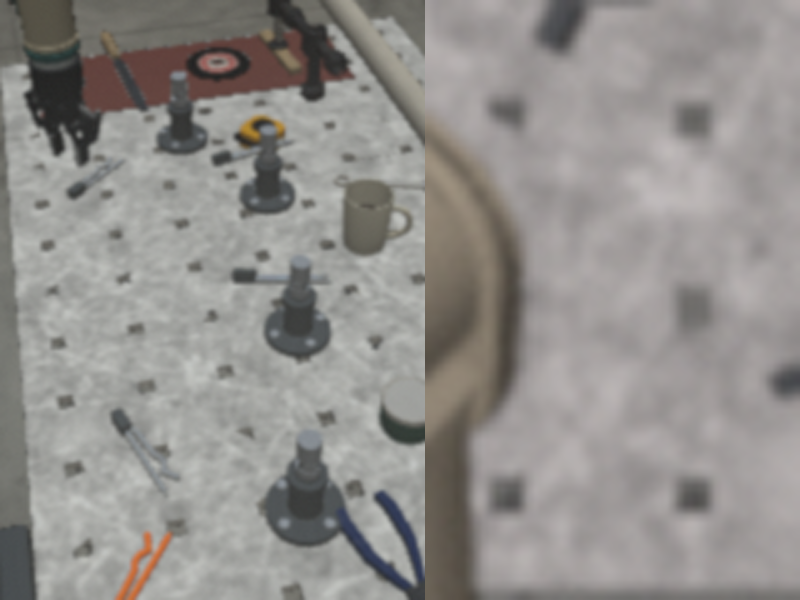

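Emit:
send_rows:
  series:
    - {"ax": 0, "ay": 0, "az": 0, "dx": 0, "dy": 0.06, "dz": 4, "hand": 0.5}
    - {"ax": 0, "ay": 0, "az": 0, "dx": 0, "dy": 0.06, "dz": 5.9, "hand": 0.5}
    - {"ax": 0, "ay": 0, "az": 0, "dx": 0, "dy": 0.06, "dz": 6.5, "hand": 0.5}
    - {"ax": 0, "ay": 0, "az": 0, "dx": 0, "dy": 0.06, "dz": 6.5, "hand": 0.5}
    - {"ax": 0, "ay": 0, "az": 0, "dx": 0, "dy": 0.06, "dz": 6.5, "hand": 1}
    - {"ax": 0, "ay": 0, "az": 0, "dx": 0, "dy": 0.06, "dz": 6.5, "hand": 1}
    - {"ax": 0, "ay": 0, "az": 0, "dx": 0, "dy": 0.06, "dz": 6.5, "hand": 1}
    - {"ax": 0, "ay": 0, "az": 0, "dx": 0, "dy": 0.06, "dz": 6.5, "hand": 1}
    - {"ax": 0, "ay": 0, "az": 0, "dx": 0, "dy": 0.06, "dz": 6.5, "hand": 1}

```text
clock: 27.65
eef_pos: [370.1, 233.3, 4.2]
tool_rot: [-3.141, 0.006, -2.438]
force: [0.5, -0.7, 5.2]
width: 14.3
gripper_force: 59.2
```

```bash
python3 - <<'E'
from h import *
st('A'); z=cur()[0][2]; print(z); ins('A',150,88+z)
E
```

```text
[370.1 233.3   4.2] w 14.330210935836922 toolF [ 0.  -0.9 -5.2] back 205.97041258456576 lat 57.7542021824001 clk 27.65
4.189843788229317
row d [-7.67  2.59 -8.75] a [0.001 0.006 0.473] q [-0.14  0.9  -0.74  2.24  1.34  0.58  0.32] clk 27.6
```

Emit:
send_rows:
  series:
    - {"ax": 0, "ay": 0, "az": 0, "dx": 0, "dy": 0, "dz": -3, "hand": 1}
    - {"ax": 0, "ay": 0, "az": 0, "dx": 0, "dy": 0, "dz": -6, "hand": 1}
    - {"ax": 0, "ay": 0, "az": 0.12, "dx": 0, "dy": 0, "dz": -8.8, "hand": 1}
    - {"ax": 0, "ay": 0, "az": 0.24, "dx": -2, "dy": 1, "dz": -8.8, "hand": 1}
    - {"ax": 0, "ay": 0, "az": 0.36, "dx": -4, "dy": 2, "dz": -8.8, "hand": 1}
    - {"ax": 0, "ay": 0, "az": 0.47, "dx": -6, "dy": 2.6, "dz": -8.8, "hand": 1}
    - {"ax": 0, "ay": 0, "az": 0.47, "dx": -7.7, "dy": 2.6, "dz": -8.8, "hand": 1}
    - {"ax": 0, "ay": 0, "az": 0.47, "dx": -7.7, "dy": 2.6, "dz": -8.8, "hand": 1}
    - {"ax": 0, "ay": 0, "az": 0.47, "dx": -7.7, "dy": 2.6, "dz": -8.8, "hand": 1}

```text
clock: 28.55
eef_pos: [410.5, 301.7, 91.4]
tool_rot: [3.14, 0.003, -2.908]
force: [-0.7, -0.6, -1.3]
width: 14.3
gripper_force: 59.0
```

```bash
python3 - <<'E'
from h import *
st('A'); ins('A',108,92.3)
E
```

```text
[410.5 301.7  91.4] w 14.329885246734344 toolF [ 0.8 -0.5  1.3] back 151.08395151078045 lat 0.4157235328356415 clk 28.55
row d [-4.31  0.03 -0.08] a [0.002 0.003 0.004] q [-0.17  0.78 -0.81  2.02  0.87  0.73  0.27] clk 28.6
```

Emit:
send_rows:
  series:
    - {"ax": 0, "ay": 0, "az": 0, "dx": -0.5, "dy": 0, "dz": -0.08, "hand": 1}
    - {"ax": 0, "ay": 0, "az": 0, "dx": -1.2, "dy": 0, "dz": -0.08, "hand": 1}
    - {"ax": 0, "ay": 0, "az": 0, "dx": -2, "dy": 0, "dz": -0.08, "hand": 1}
    - {"ax": 0, "ay": 0, "az": 0, "dx": -2.6, "dy": 0, "dz": -0.08, "hand": 1}
    - {"ax": 0, "ay": 0, "az": 0, "dx": -3.2, "dy": 0, "dz": -0.08, "hand": 1}
    - {"ax": 0, "ay": 0, "az": 0, "dx": -3.8, "dy": 0, "dz": -0.08, "hand": 1}
    - {"ax": 0, "ay": 0, "az": 0, "dx": -4.2, "dy": 0, "dz": -0.08, "hand": 1}
    - {"ax": 0, "ay": 0, "az": 0, "dx": -4.2, "dy": 0, "dz": -0.08, "hand": 1}

```text
clock: 29.35
eef_pos: [452.5, 312.1, 92.0]
tool_rot: [3.139, 0.003, -2.909]
force: [0.7, -0.2, -0.7]
width: 14.1
gripper_force: 59.0
```

```bash
python3 - <<'E'
from h import *
st('A'); ins('A',69,92.3)
E
```

```text
[452.5 312.1  92. ] w 14.092374254864442 toolF [-0.6 -0.4  0.7] back 107.83438369146107 lat -0.22764279433419757 clk 29.35
row d [-3.88 -0.03 -0.01] a [0.002 0.003 0.003] q [-0.15  0.82 -0.82  1.91  0.85  0.8   0.36] clk 29.4
```

Emit:
send_rows:
  series:
    - {"ax": 0, "ay": 0, "az": 0, "dx": -0.7, "dy": 0, "dz": 0, "hand": 1}
    - {"ax": 0, "ay": 0, "az": 0, "dx": -1.2, "dy": 0, "dz": 0, "hand": 1}
    - {"ax": 0, "ay": 0, "az": 0, "dx": -1.7, "dy": 0, "dz": 0, "hand": 1}
    - {"ax": 0, "ay": 0, "az": 0, "dx": -2.2, "dy": 0, "dz": 0, "hand": 1}
    - {"ax": 0, "ay": 0, "az": 0, "dx": -2.6, "dy": 0, "dz": 0, "hand": 1}

```text
clock: 29.85
eef_pos: [474.9, 319.3, 91.9]
tool_rot: [3.138, -0.0, -2.906]
force: [-3.5, 3.5, -2.2]
width: 14.5
gripper_force: 59.0
```

Emit:
send_rows:
  series:
    - {"ax": 0, "ay": 0, "az": 0, "dx": -0.4, "dy": 0, "dz": 0, "hand": 1}
    - {"ax": 0, "ay": 0, "az": 0, "dx": -0.8, "dy": 0, "dz": 0, "hand": 1}
    - {"ax": 0, "ay": 0, "az": 0, "dx": -1.3, "dy": 0, "dz": 0, "hand": 1}
    - {"ax": 0, "ay": 0, "az": 0, "dx": -1.3, "dy": 0, "dz": 0, "hand": 1}

```text
clock: 30.25
eef_pos: [491.3, 321.3, 92.3]
tool_rot: [3.139, 0.005, -2.909]
force: [0.4, 3.2, -0.2]
width: 14.3
gripper_force: 59.0
```

```bash
python3 - <<'E'
from h import *
st('A')
E
```

```text
[491.3 321.3  92.3] w 14.295816587109949 toolF [-1.1  3.   0.3] back 67.90307274230216 lat -0.26800981999864687 clk 30.25
```

Release, rise, and go on towards clip 4.

Emit:
send_rows:
  series:
    - {"ax": 0, "ay": 0, "az": 0, "dx": 0, "dy": 0, "dz": 0, "hand": 0.6}
    - {"ax": 0, "ay": 0, "az": 0, "dx": 0, "dy": 0, "dz": 0, "hand": 0.6}
    - {"ax": 0, "ay": 0, "az": 0, "dx": 0, "dy": 0, "dz": 0, "hand": 0.6}
    - {"ax": 0, "ay": 0, "az": 0, "dx": 0, "dy": 0, "dz": -1, "hand": 0.6}
    - {"ax": 0, "ay": 0, "az": 0, "dx": 0, "dy": 0, "dz": -4, "hand": 0.6}
    - {"ax": 0, "ay": 0, "az": 0, "dx": 0, "dy": 0, "dz": -8, "hand": 0.6}
    - {"ax": 0, "ay": 0, "az": 0, "dx": 0, "dy": 0, "dz": -8, "hand": 0.6}

```text
clock: 30.95
eef_pos: [491.4, 323.7, 177.9]
tool_rot: [3.135, 0.011, -2.908]
force: [0.5, 1.4, -0.3]
width: 33.8
gripper_force: 0.0
```

```bash
python3 - <<'E'
from h import *
chk('t6'); x,y,h=CL[4]; row([x+80,y+80,180],Rd(-.6))
E
```

```text
1 diff 21.0 max 107.0
2 diff 17.7 max 64.0
4 diff 1.8 max 5.0
row d [ 15.05 -44.44  -0.75] a [0.007 0.006 0.833] q [-0.09  0.76 -0.92  1.75  0.72  0.99  0.52] clk 31.0
```

Emit:
send_rows:
  series:
    - {"ax": 0, "ay": 0, "az": 0.83, "dx": 15, "dy": -44.4, "dz": 0, "hand": 0.5}
    - {"ax": 0, "ay": 0, "az": 0.83, "dx": 15, "dy": -44.4, "dz": 0, "hand": 0.5}
    - {"ax": 0, "ay": 0, "az": 0.83, "dx": 15, "dy": -44.4, "dz": 0, "hand": 0.5}
    - {"ax": 0, "ay": 0, "az": 0.83, "dx": 15, "dy": -44.4, "dz": 0, "hand": 0.5}
    - {"ax": 0, "ay": 0, "az": 0.83, "dx": 15, "dy": -44.4, "dz": 0, "hand": 0.5}
    - {"ax": 0, "ay": 0, "az": 0.83, "dx": 15, "dy": -44.4, "dz": 0, "hand": 0.5}
    - {"ax": 0, "ay": 0, "az": 0.83, "dx": 15, "dy": -44.4, "dz": 0, "hand": 0.5}
    - {"ax": 0, "ay": 0, "az": 0.83, "dx": 15, "dy": -44.4, "dz": 0, "hand": 0.5}
    - {"ax": 0, "ay": 0, "az": 0.83, "dx": 15, "dy": -44.4, "dz": 0, "hand": 0.5}
    - {"ax": 0, "ay": 0, "az": 0.83, "dx": 15, "dy": -44.4, "dz": 0, "hand": 0.5}

```text
clock: 32.0
eef_pos: [444.0, -151.7, 169.9]
tool_rot: [-3.141, -0.001, 2.538]
force: [-0.0, -0.1, -0.0]
width: 43.0
gripper_force: 0.0
```

```bash
python3 - <<'E'
from h import *
p,C,s=cur(); print(p,s['tool_rot']); x,y,h=CL[4]; row([x,y,70],Rd(h))
b=snap('side','s7');a=load('side0'); u,v=proj(a,(x+45*np.cos(h),y+45*np.sin(h),6)).astype(int); d=abs(a['pixels'][v-18:v+18,u-18:u+18].astype(float)-b['pixels'][v-18:v+18,u-18:u+18]); print('side',d.mean().round(1),d.max())
# tab centroid in side
for im in (a,b):
    g=im['pixels'][v-22:v+22,u-22:u+22].astype(int).sum(2); m=g<230; ys,xs=np.nonzero(m); print(len(xs), xs.mean()+u-22 if len(xs) else 0, ys.mean()+v-22 if len(xs) else 0)
E
```

```text
[ 443.98999508 -151.6992477   169.90445029] [-3.14127359e+00 -1.03637650e-03  2.53754378e+00]
row d [  2.16 -10.4   10.  ] a [-0.001 -0.001  0.656] q [ 0.8   0.57 -0.78  2.06  0.59  0.75  0.62] clk 32.0
side 3.5 6.0
6 209.0 271.1666666666667
5 208.8 271.2
```

Emit:
send_rows:
  series:
    - {"ax": 0, "ay": 0, "az": 0.66, "dx": 2.2, "dy": -10.4, "dz": 3, "hand": 0.5}
    - {"ax": 0, "ay": 0, "az": 0.66, "dx": 2.2, "dy": -10.4, "dz": 3, "hand": 0.5}
    - {"ax": 0, "ay": 0, "az": 0.66, "dx": 2.2, "dy": -10.4, "dz": 3, "hand": 0.5}
    - {"ax": 0, "ay": 0, "az": 0.66, "dx": 2.2, "dy": -10.4, "dz": 6, "hand": 0.5}
    - {"ax": 0, "ay": 0, "az": 0.66, "dx": 2.2, "dy": -10.4, "dz": 10, "hand": 0.5}
    - {"ax": 0, "ay": 0, "az": 0.66, "dx": 2.2, "dy": -10.4, "dz": 10, "hand": 0.5}
    - {"ax": 0, "ay": 0, "az": 0.66, "dx": 2.2, "dy": -10.4, "dz": 10, "hand": 0.5}
    - {"ax": 0, "ay": 0, "az": 0.66, "dx": 2.2, "dy": -10.4, "dz": 10, "hand": 0.5}

```text
clock: 32.85
eef_pos: [371.0, -218.9, 71.7]
tool_rot: [3.137, -0.001, 1.887]
force: [-0.4, 0.0, 0.4]
width: 42.9
gripper_force: 0.0
```

```bash
python3 - <<'E'
from h import *
p,C,s=cur(); print(p,s['tool_rot']); x,y,h=CL[4]; row([x,y,3.5],Rd(h))
im=snap('wrist','w4'); q=im['pixels'][::-1,::-1,::-1]; cv2.imwrite('pics/w4v.png',cv2.resize(q,None,fx=1.5,fy=1.5))
E
```

```text
[ 371.02658071 -218.91801161   71.70765421] [ 3.13671589e+00 -1.00100460e-03  1.88722500e+00]
row d [-0.46 -0.61  6.82] a [ 0.005 -0.001  0.006] q [ 0.74  0.65 -0.39  2.24  0.69  0.37  0.08] clk 32.9
```

Emit:
send_rows:
  series:
    - {"ax": 0, "ay": 0, "az": 0, "dx": -0.3, "dy": -0.5, "dz": 3.5, "hand": 0.5}
    - {"ax": 0, "ay": 0, "az": 0, "dx": -0.3, "dy": -0.5, "dz": 4, "hand": 0.5}
    - {"ax": 0, "ay": 0, "az": 0, "dx": -0.3, "dy": -0.5, "dz": 4, "hand": 0.5}

```text
clock: 33.2
eef_pos: [366.5, -223.7, 30.8]
tool_rot: [3.138, -0.002, 1.886]
force: [0.9, -0.3, 0.1]
width: 42.4
gripper_force: 0.0
```

```bash
python3 - <<'E'
from h import *
p,C,s=cur(); print(p,s['tool_rot']); x,y,h=CL[4]; row([x,y,3.5],Rd(h))
E
```

```text
[ 366.50758448 -223.68725467   30.78153396] [ 3.13795174e+00 -1.64899479e-03  1.88550695e+00]
row d [-0.14 -0.    2.73] a [ 0.004 -0.002  0.004] q [ 0.68  0.73 -0.28  2.26  0.83  0.25 -0.03] clk 33.2
```

Emit:
send_rows:
  series:
    - {"ax": 0, "ay": 0, "az": 0, "dx": -0.1, "dy": 0, "dz": 1, "hand": 0.5}
    - {"ax": 0, "ay": 0, "az": 0, "dx": -0.1, "dy": 0, "dz": 2, "hand": 0.5}
    - {"ax": 0, "ay": 0, "az": 0, "dx": -0.1, "dy": 0, "dz": 2.7, "hand": 0.5}
    - {"ax": 0, "ay": 0, "az": 0, "dx": -0.1, "dy": 0, "dz": 2.7, "hand": 0.5}

```text
clock: 33.6
eef_pos: [367.4, -224.7, 4.1]
tool_rot: [3.137, -0.001, 1.885]
force: [-0.2, 0.0, -0.6]
width: 42.8
gripper_force: 0.0
```

```bash
python3 - <<'E'
from h import *
p,C,s=cur(); print(p,s['tool_rot'],s['force']); x,y,h=CL[4]; row([x,y,3.5],Rd(h))
E
```

```text
[ 367.40043686 -224.74548194    4.12781192] [ 3.13679130e+00 -1.08082258e-03  1.88525676e+00] [-0.20634863  0.02303742 -0.557642  ]
row d [-0.01 -0.05  0.06] a [ 0.005 -0.001  0.004] q [ 0.7   0.79 -0.31  2.26  1.12  0.24 -0.31] clk 33.6
```

Fine. Close.

Emit:
send_rows:
  series:
    - {"ax": 0, "ay": 0, "az": 0, "dx": 0, "dy": 0, "dz": 0, "hand": 1}
    - {"ax": 0, "ay": 0, "az": 0, "dx": 0, "dy": 0, "dz": 0, "hand": 1}
    - {"ax": 0, "ay": 0, "az": 0, "dx": 0, "dy": 0, "dz": 0, "hand": 1}
    - {"ax": 0, "ay": 0, "az": 0, "dx": 0, "dy": 0, "dz": 0, "hand": 1}
    - {"ax": 0, "ay": 0, "az": 0, "dx": 0, "dy": 0, "dz": 0, "hand": 1}

```text
clock: 34.1
eef_pos: [367.5, -224.8, 4.6]
tool_rot: [3.137, 0.0, 1.885]
force: [-0.7, 0.3, 7.6]
width: 14.2
gripper_force: 58.7
```

```bash
python3 - <<'E'
from h import *
st('D'); ins('D',150,92.2)
E
```

```text
[ 367.5 -224.8    4.6] w 14.236367387190352 toolF [ 0.5 -0.5 -7.6] back 220.11150439405384 lat -85.57326287464522 clk 34.1
row d [-1.106e+01  1.000e-02 -8.760e+00] a [ 0.004  0.002 -0.881] q [ 0.7   0.79 -0.31  2.26  1.12  0.24 -0.31] clk 34.1
```

Emit:
send_rows:
  series:
    - {"ax": 0, "ay": 0, "az": 0, "dx": 0, "dy": 0, "dz": -3, "hand": 1}
    - {"ax": 0, "ay": 0, "az": 0, "dx": 0, "dy": 0, "dz": -6, "hand": 1}
    - {"ax": 0, "ay": 0, "az": -0.14, "dx": 0, "dy": 0, "dz": -8.8, "hand": 1}
    - {"ax": 0, "ay": 0, "az": -0.28, "dx": -1.5, "dy": 0, "dz": -8.8, "hand": 1}
    - {"ax": 0, "ay": 0, "az": -0.42, "dx": -3.5, "dy": 0, "dz": -8.8, "hand": 1}
    - {"ax": 0, "ay": 0, "az": -0.56, "dx": -5.5, "dy": 0, "dz": -8.8, "hand": 1}
    - {"ax": 0, "ay": 0, "az": -0.7, "dx": -7.5, "dy": 0, "dz": -8.8, "hand": 1}
    - {"ax": 0, "ay": 0, "az": -0.84, "dx": -9.5, "dy": 0, "dz": -8.8, "hand": 1}
    - {"ax": 0, "ay": 0, "az": -0.88, "dx": -11, "dy": 0, "dz": -8.8, "hand": 1}
    - {"ax": 0, "ay": 0, "az": -0.88, "dx": -11, "dy": 0, "dz": -8.8, "hand": 1}

```text
clock: 35.1
eef_pos: [400.4, -331.3, 91.3]
tool_rot: [3.138, 0.002, 2.761]
force: [-0.6, 0.2, -0.9]
width: 14.3
gripper_force: 58.9
```

Emit:
send_rows:
  series:
    - {"ax": 0, "ay": 0, "az": 0, "dx": 0, "dy": 0, "dz": 0, "hand": 1}
    - {"ax": 0, "ay": 0, "az": 0, "dx": 0, "dy": 0, "dz": 0, "hand": 1}

```text
clock: 35.3
eef_pos: [400.0, -328.1, 91.5]
tool_rot: [3.138, 0.0, 2.766]
force: [-0.1, -0.2, -1.0]
width: 14.4
gripper_force: 58.9
```

```bash
python3 - <<'E'
from h import *
st('D'); ins('D',108,92.6)
E
```

```text
[ 400.  -328.1   91.5] w 14.44283877546807 toolF [ 0.1 -0.3  1. ] back 152.05653582931416 lat -1.326883892043618 clk 35.3
row d [-4.41 -0.13 -0.11] a [ 0.003  0.    -0.001] q [ 1.2   0.82 -0.9   1.99  0.92  0.8   0.94] clk 35.3
```

Emit:
send_rows:
  series:
    - {"ax": 0, "ay": 0, "az": 0, "dx": -0.5, "dy": -0.12, "dz": -0.1, "hand": 1}
    - {"ax": 0, "ay": 0, "az": 0, "dx": -1.2, "dy": -0.12, "dz": -0.1, "hand": 1}
    - {"ax": 0, "ay": 0, "az": 0, "dx": -2, "dy": -0.12, "dz": -0.1, "hand": 1}
    - {"ax": 0, "ay": 0, "az": 0, "dx": -2.6, "dy": -0.12, "dz": -0.1, "hand": 1}
    - {"ax": 0, "ay": 0, "az": 0, "dx": -3.2, "dy": -0.12, "dz": -0.1, "hand": 1}
    - {"ax": 0, "ay": 0, "az": 0, "dx": -3.8, "dy": -0.12, "dz": -0.1, "hand": 1}
    - {"ax": 0, "ay": 0, "az": 0, "dx": -4.3, "dy": -0.12, "dz": -0.1, "hand": 1}
    - {"ax": 0, "ay": 0, "az": 0, "dx": -4.3, "dy": -0.12, "dz": -0.1, "hand": 1}

```text
clock: 36.1
eef_pos: [440.8, -346.5, 92.3]
tool_rot: [3.138, 0.002, 2.765]
force: [0.4, -0.1, -1.8]
width: 14.4
gripper_force: 58.9
```

```bash
python3 - <<'E'
from h import *
st('D'); ins('D',68.5,92.6)
E
```

```text
[ 440.8 -346.5   92.3] w 14.374093275450077 toolF [-0.4  0.   1.8] back 107.30809205121744 lat 0.8895942430831276 clk 36.1
row d [-3.88  0.1  -0.02] a [ 0.004  0.002 -0.002] q [ 1.16  0.87 -0.9   1.87  0.89  0.87  0.99] clk 36.1
```

Emit:
send_rows:
  series:
    - {"ax": 0, "ay": 0, "az": 0, "dx": -0.7, "dy": 0.06, "dz": 0, "hand": 1}
    - {"ax": 0, "ay": 0, "az": 0, "dx": -1.2, "dy": 0.06, "dz": 0, "hand": 1}
    - {"ax": 0, "ay": 0, "az": 0, "dx": -1.7, "dy": 0.06, "dz": 0, "hand": 1}
    - {"ax": 0, "ay": 0, "az": 0, "dx": -2.2, "dy": 0.06, "dz": 0, "hand": 1}
    - {"ax": 0, "ay": 0, "az": 0, "dx": -2.6, "dy": 0.06, "dz": 0, "hand": 1}

```text
clock: 36.6
eef_pos: [461.2, -354.3, 91.3]
tool_rot: [3.139, -0.006, 2.765]
force: [-5.6, 2.5, 0.2]
width: 14.6
gripper_force: 59.1
```

Emit:
send_rows:
  series:
    - {"ax": 0, "ay": 0, "az": 0, "dx": -0.4, "dy": 0, "dz": 0, "hand": 1}
    - {"ax": 0, "ay": 0, "az": 0, "dx": -0.8, "dy": 0, "dz": 0, "hand": 1}
    - {"ax": 0, "ay": 0, "az": 0, "dx": -1.25, "dy": 0, "dz": 0, "hand": 1}
    - {"ax": 0, "ay": 0, "az": 0, "dx": -1.25, "dy": 0, "dz": 0, "hand": 1}

```text
clock: 37.0
eef_pos: [478.0, -360.7, 92.8]
tool_rot: [3.138, 0.005, 2.765]
force: [0.5, -1.8, -1.4]
width: 14.5
gripper_force: 58.9
```

```bash
python3 - <<'E'
from h import *
st('D')
E
```

```text
[ 478.  -360.7   92.8] w 14.483124975235999 toolF [-1.1 -1.5  1.4] back 67.55314735599299 lat 0.4922706763299137 clk 37.0
```

Same signature. Release, rise, back off, then one last look at everything.

Emit:
send_rows:
  series:
    - {"ax": 0, "ay": 0, "az": 0, "dx": 0, "dy": 0, "dz": 0, "hand": 0.6}
    - {"ax": 0, "ay": 0, "az": 0, "dx": 0, "dy": 0, "dz": 0, "hand": 0.6}
    - {"ax": 0, "ay": 0, "az": 0, "dx": 0, "dy": 0, "dz": 0, "hand": 0.6}
    - {"ax": 0, "ay": 0, "az": 0, "dx": 0, "dy": 0, "dz": -1, "hand": 0.6}
    - {"ax": 0, "ay": 0, "az": 0, "dx": 0, "dy": 0, "dz": -4, "hand": 0.6}
    - {"ax": 0, "ay": 0, "az": 0, "dx": 0, "dy": 0, "dz": -8, "hand": 0.6}
    - {"ax": 0, "ay": 0, "az": 0, "dx": 4, "dy": 0, "dz": -12, "hand": 0.6}
    - {"ax": 0, "ay": 0, "az": 0, "dx": 7, "dy": 0, "dz": -16, "hand": 0.6}
    - {"ax": 0, "ay": 0, "az": 0, "dx": 7, "dy": 0, "dz": -20, "hand": 0.6}
    - {"ax": 0, "ay": 0, "az": 0, "dx": 7, "dy": 0, "dz": -20, "hand": 0.6}

```text
clock: 38.0
eef_pos: [412.9, -334.8, 298.6]
tool_rot: [3.141, 0.011, 2.765]
force: [1.3, 0.2, -0.2]
width: 34.2
gripper_force: 0.0
```

```bash
python3 - <<'E'
from h import *
S=snap('side','f1'); T=snap('top','f1t'); W=snap('wrist','f1w'); L=[]
for k in 'ABCD':
    u,v=proj(S,[*POST[k][:2],95]).astype(int); L.append(cv2.resize(S['pixels'][v-25:v+25,u-33:u+33,::-1],(400,300),interpolation=cv2.INTER_CUBIC))
cv2.imwrite('pics/f1v.png',np.vstack([np.hstack(L[:2]),np.hstack(L[2:])]))
a=load('top0')
for n,p in dict(mug=(760,15,46),tin=(690,-300,46),tape=(690,295,30)).items():
    u,v=proj(a,p).astype(int); d=abs(a['pixels'][v-14:v+14,u-14:u+14].astype(float)-T['pixels'][v-14:v+14,u-14:u+14]); print(n,d.mean().round(1),d.max())
E
```

```text
mug 1.1 6.0
tin 0.9 4.0
tape 1.0 7.0
```

View pics/f1v.png

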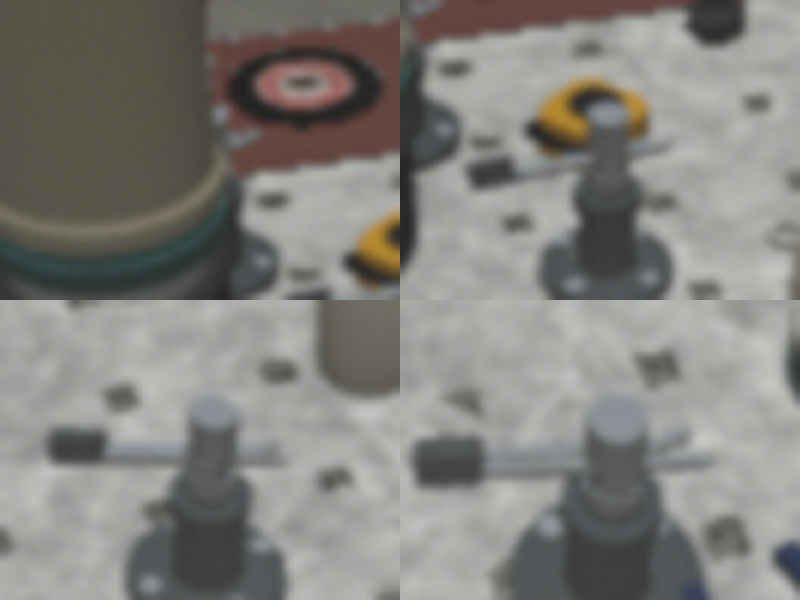

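```bash
python3 - <<'E'
from h import *
T=load('f1t')
for k,(x,y,h) in POST.items():
    U=np.array([np.cos(h),np.sin(h),0]); c=np.array([x,y,106.])
    P=proj(T,c-70*U); u,v=P.round().astype(int); g=T['pixels'][v-9:v+10,u-9:u+10].astype(int).sum(2); m=g<300
    n,l,s,ce=cv2.connectedComponentsWithStats(m.astype(np.uint8)); 
    for i in range(1,n):
        if s[i][4]>8: q=onz(T,ce[i]+[u-9,v-9],106); d=(q-c); print(k,s[i][4],'along',(d@U).round(1),'lat',(-d[0]*U[1]+d[1]*U[0]).round(1))
E
```

```text
A 72 along -56.9 lat -11.6
B 43 along -43.7 lat -14.6
B 31 along -72.4 lat 7.8
C 27 along -38.5 lat -12.0
C 30 along -72.6 lat -1.4
D 46 along -61.7 lat 10.2
D 10 along -41.4 lat -8.8
D 48 along -88.0 lat -29.6
D 18 along -106.7 lat 14.7
```

```bash
python3 - <<'E'
from h import *
T=load('f1t');a=load('top0')
g=lambda I:cv2.cvtColor(I['pixels'],cv2.COLOR_RGB2GRAY).astype(np.float32)
for k in 'ABC':
    x,y,h=POST[k]; U=np.array([np.cos(h),np.sin(h),0]);W=np.array([-U[1],U[0],0])
    print(k)
    for lat in (8,4,0,-4,-8):
        r=[]
        for d in range(-100,-45,5):
            p=proj(T,np.array([x,y,100])+d*U+lat*W); s=lambda I:float(cv2.getRectSubPix(g(I),(1,1),(float(p[0]),float(p[1])))[0,0]); r.append(int(s(T)-s(a)))
        print(lat,r)
E
```

```text
A
8 [0, 1, -4, -21, -41, -47, -53, -57, -56, -33, 2]
4 [-1, 0, -9, -43, -74, -85, -84, -86, -85, -50, 7]
0 [0, 0, -9, -47, -86, -96, -96, -97, -92, -51, 19]
-4 [0, 0, -5, -44, -87, -100, -105, -100, -88, -48, 15]
-8 [0, 1, -6, -42, -80, -92, -89, -75, -59, -35, 1]
B
8 [0, -1, -16, -58, -80, -81, -88, -91, -76, -31, 19]
4 [0, -1, -17, -55, -73, -78, -85, -97, -71, -24, 21]
0 [0, -1, -11, -28, -39, -44, -51, -61, -47, -15, 9]
-4 [1, 0, -2, -7, -9, -13, -15, -20, -16, -5, 2]
-8 [0, 0, 0, -1, 0, -1, -1, -2, -1, 0, 1]
C
8 [-1, -1, -10, -29, -46, -52, -51, -48, -43, -9, 33]
4 [-1, 0, -17, -52, -74, -81, -74, -68, -63, -16, 33]
0 [-1, -1, -20, -60, -84, -90, -84, -77, -64, -16, 33]
-4 [0, 0, -14, -60, -86, -91, -86, -82, -74, -22, 27]
-8 [0, -1, -14, -48, -70, -70, -65, -63, -48, -19, 4]
```

```bash
python3 -c "
from h import *
print(finish_job())"
```

```text
the job is handed in; nothing more can be done
None
```

All four posts are down with their mark rings level with the rims to within about 1 mm. All four clips on the table were then pushed through, one to a post, and the job was handed in at about 38 s. The side camera shows the clips in place on three posts. The arm hid the leftmost post, so I checked its clip from its tab position in the top image. The mug, tin and tape measure have not moved.

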